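Tip out the glaze test bars and rack them in order

TASK

Swing the lid of the yellow sample box all the way back until it snaps open past its detent, and only then tip the box right over to its stop with its side rod so that all the glaze test bars inside drop out into the wooden tray. Lay the bars flat in the rack pockets strictly in the order of the pockets' dots - white in the pocket with one dot first, then blue in two dots, green in three, brown in four (skip the pocket of any colour that was not in the box). Finish with the box back upright on its stand and its lid shut, and leave the vase, bowl and brush alone.

Things in the scene. Friction and masses are not known exactly. Their poses are not given: they have to be found in the camera images.
- tipstand: Fixed plywood base board, 216 x 370 x 12 mm, on the bench. Origin: on the bench under the board, midway across; z up. The box stands on its -y part and pours towards its +y, where the tray is.
- tray (a point): Centre of the floor of the white-floored wooden sorting tray, 12 mm above the bench; fixed to tipstand, same axes. Inside 200 mm (x) by 220 mm (y); the rim stands 10 mm above the floor (34 mm on the box's side) and is 6 mm thick.
- tip_axis (a point): Middle of the box's pour lip, on the horizontal axis about which the box tips; fixed, 64 mm above the bench, tipstand's axes (the axis runs along x). With the box upright its 176 mm wide top opening runs from here 130 mm towards -y; the box is 50 mm deep, with 4 lanes, 30 mm wide and 46 mm apart, in each of which a bar may lie. Two 10 mm thick posts, 68 mm high, carry the axis 97 mm to either side.
- tipbox (a joint): Tip angle of the yellow box, rad: 0 = upright on its stand, 2.1 = stop, fully tipped over towards the tray (+y of tipstand). It falls back by its own weight (about 5 N at the rod) from below about 1.5 rad, balances near 1.7 and stays on its stop beyond about 1.9; the bars slide out between about 1.2 and 2.
- tip_rod (a point): Grip point on the box's tipping rod: a level steel rod 12 mm in diameter that sticks out of the box's -x side, along x, free from 65 mm on the box's side to 40 mm on the outer side of this point. Moves with the box; at tip 0 it lies 115 mm in -y, 12 mm below and 153 mm in -x from tip_axis, and it rises and swings over to +y as the box tips.
- lid (a joint): Angle of the orange-rimmed clear lid, rad, relative to the box: 0 = shut, 2.05 = stop, fully back. An over-centre spring pulls it shut below about 1.4 rad and snaps and holds it open beyond; swinging it takes about 3 N at the bar.
- lid_hinge (a point): Middle of the lid's hinge line, along x of tipstand, at the box's -y top edge, 130 mm in -y from tip_axis when the box is upright. Axes are the lid's own: y runs from the hinge along the lid to its bar.
- lid_bar (a point): Centre of the lid's pull bar, a steel bar 10 mm in diameter parallel to the hinge, 162 mm from it and 3 mm above it when shut, on two side posts 66 mm apart; 29 mm are clear between bar and lid edge. Moves with the lid; it is level with the lid when shut, over the tray.
- rack: Fixed cream setter rack, 198 (x) x 146 (y) x 14 mm high. Origin: on the bench under its centre; z up.
- pocket1 (a point): Middle of the floor of the pocket with 1 black dot on its floor, for the white bar. Pocket 74 mm (along the rack's x) by 32 mm (y), 8 mm deep, floor 6 mm above the bench; rack's axes.
- pocket2 (a point): Same, 2 dots, for the blue bar.
- pocket3 (a point): Same, 3 dots, for the green bar.
- pocket4 (a point): Same, 4 dots, for the brown bar.
- vase: Bystander: clay vase, 90 mm high, 74 mm wide; origin under its foot. Leave alone.
- bowl: Bystander: white bowl, 90 mm wide, 45 mm high; origin under its foot. Leave alone.
- brush: Bystander: brush 170 mm long, lying; origin at its underside. Leave alone.
- white (a point): Centre of the white glazed test bar (absent in some starts): 64 mm long (its x axis) with a 22 x 22 mm square section, about 70 g. At the start it lies in a lane of the shut box.
- blue (a point): Centre of the blue glazed test bar (absent in some starts): 64 mm long (its x axis) with a 22 x 22 mm square section, about 70 g. At the start it lies in a lane of the shut box.
- green (a point): Centre of the green glazed test bar (absent in some starts): 64 mm long (its x axis) with a 22 x 22 mm square section, about 70 g. At the start it lies in a lane of the shut box.
- brown (a point): Centre of the brown glazed test bar (absent in some starts): 64 mm long (its x axis) with a 22 x 22 mm square section, about 70 g. At the start it lies in a lane of the shut box.

How it is judged (in metres and radians):
On the way, in this order (a step that is already met when the one before it is completed fails the run):
1. the lid is swung fully back while the box stands upright (value of joint lid above 1.9 rad and value of joint tipbox below 0.1 rad), for 0.2 s.
2. the box is tipped right over and every bar has dropped out on the tray's side (value of joint tipbox above 1.7 rad and y of each of white, blue, green, brown in the frame of tip_axis above -0.005 m and height (world z) of each of white, blue, green, brown below 0.06 m), for 0.2 s.
3. the white bar lies in pocket 1, let go (horizontal distance between white and pocket1 below 0.01 m and z of white in the frame of pocket1 between 0.006 and 0.016 m and contact force between bar_white and the fingers below 0.2 N), for 0.2 s.
4. the blue bar lies in pocket 2, let go (horizontal distance between blue and pocket2 below 0.01 m and z of blue in the frame of pocket2 between 0.006 and 0.016 m and contact force between bar_blue and the fingers below 0.2 N), for 0.2 s.
5. the green bar lies in pocket 3, let go (horizontal distance between green and pocket3 below 0.01 m and z of green in the frame of pocket3 between 0.006 and 0.016 m and contact force between bar_green and the fingers below 0.2 N), for 0.2 s.
6. the brown bar lies in pocket 4, let go (horizontal distance between brown and pocket4 below 0.01 m and z of brown in the frame of pocket4 between 0.006 and 0.016 m and contact force between bar_brown and the fingers below 0.2 N), for 0.2 s.
At the end, for the whole second after the job is handed in: every bar present lies flat in its own pocket (centre within 10 mm of the pocket's middle, on its floor), at rest; box upright (tip below 0.06 rad) and lid shut (below 0.08 rad) (horizontal distance between white and pocket1 below 0.01 m and z of white in the frame of pocket1 between 0.006 and 0.016 m and linear speed of each of bar_white, bar_blue, bar_green, bar_brown below 0.02 m/s and horizontal distance between blue and pocket2 below 0.01 m and z of blue in the frame of pocket2 between 0.006 and 0.016 m and horizontal distance between green and pocket3 below 0.01 m and z of green in the frame of pocket3 between 0.006 and 0.016 m and horizontal distance between brown and pocket4 below 0.01 m and z of brown in the frame of pocket4 between 0.006 and 0.016 m and value of joint lid below 0.08 rad and value of joint tipbox below 0.06 rad); the robot touches nothing.
It fails at once if the box is tipped (over 0.3 rad) while the lid is not fully back (under 1.8 rad) (value of joint tipbox above 0.3 rad and value of joint lid below 1.8 rad).
It fails at once if the vase is disturbed (moved more than 30 mm) (distance of vase from where it was at the start of the episode above 0.03 m).
It fails at once if the bowl is disturbed (moved more than 30 mm) (distance of bowl from where it was at the start of the episode above 0.03 m).
It fails at once if the brush is disturbed (moved more than 30 mm) (distance of brush from where it was at the start of the episode above 0.03 m).
Of bar_white, bar_blue, bar_green, bar_brown only 3 to 4 are there at a start; the rules pass over those that are not, and their reading is None.
At some moment in a run one of bar_white, bar_blue, bar_green, bar_brown may be knocked a few centimetres aside while the robot is not near it.
Once in a run the grip may slacken for a moment while it holds something.
It also fails if it takes over 210 s, if anything falls off the work surface, if the arm or the gripper's body presses on something with over 40 N, if the wrist force passes 120 N, or if a joint passes its speed limit or range.

ROBOT

A 6-joint arm with a two-finger parallel gripper is mounted at the origin on the work surface. World frame = base frame: x ahead of the robot, y to its left, z up, the work surface at z = 0. Lengths are in mm, angles in rad, forces in N, time in s.
With the tool pointing down it reaches from about 300 to 775 mm from the base axis. Payload 14.6 kg.
Tool frame: the origin (TCP) lies on the centre line of the jaws, within the pads' length; the fingertips stand ahead of it and the grasp point (between the pads) is the TCP (manip.tip_reach is the z of the fingertips in the tool frame, in mm); z points along the fingers, y is the direction in which the jaws open and shut (so a half turn about z gives the same grasp; the last joint's range is limited). The gripper opens to 94 mm and grips with 3 to 60 N. Pads are 16 mm wide; open, the fingers measure 119 mm over their backs; the gripper's body (75 mm by 177 mm) begins 78 mm behind the grasp point.
Start: joints at [1.092, 0.3, 1.521, -0, 1.321, -0.067], TCP at [220.139, 504.012, 224.446] pointing down, gripper open.
Joint ranges: [-3.03, 3.03], [-0.79, 2.21], [0.23, 2.52], [-1.04, 4.18], [0, 3.07], [-2.55, 2.55]. Speed limits (rad/s): [2.22, 2.22, 2.57, 3.14, 3.14, 3.14].

INTERFACE

Orientations are given as [roll, pitch, yaw] about the fixed x, y, z axes, in that order (R = Rz(yaw) Ry(pitch) Rx(roll)).
In Python, from cell import manip, camera, search_frame, masks_of, tip_of gives the robot as it stands.
- The arm moves only by the tool send_rows, never from a script. Its argument "plan" is a list of rows, each an object with "travel": the shift along the tool's x, y, z in mm, a list of three; "delta_rot": the turn, a rotation vector about the tool's x, y, z in degrees, a list of three; "fingers": the gripper's target within -1 to 1 (shut at 1, half-way at 0, fully open at -1). In form: [{"travel": [dx, dy, dz], "delta_rot": [wx, wy, wz], "fingers": fingers}, ...]. A call has 1 to 20 rows; each row shifts and turns the commanded pose from where the row before left it, along the tool's axes as they then stand; what a row does not reach is not made up. A row lasts 1/8 s, in which the tool goes at most 62.5 mm and 10.7 degrees, less where a joint would pass 70% of its speed; a pose out of reach is approached as far as the arm can. A call is refused whole if a number of a shift passes 62.5 or a number of a turn 10.7, either way. A call with a gripper value outside its range is refused whole. The fingers move at their own pace and stop on an object; "grip_force" is the grip in N (left out, the last holds). Time passes only in rows, so rows that do not move let the fingers close. It gives the time, the measured TCP pose, the force and the opening at its end, in the units of the state.
- manip.read_state(): the state, without advancing time (a new reading comes with each control period).
- camera(name): name is "scene" or "side" or "wrist"; returns a dict with "color" (480x640x3 uint8, red, green, blue), "z_map" (480x640 float32, mm along the optical axis (not along the pixel's ray), 0 where there is no reading), "fov_y" (degrees; the focal length in pixels is half the picture's height over the tangent of half this angle, whatever the lens; pixels are square), "cx", "cy" (the principal point, pixels), "world_from_camera" (4x4, takes a point from camera to world coordinates); the wrist camera has in their place "tool_from_camera" (4x4, takes a point from camera to tool coordinates, whose origin is the TCP and whose axes are the flange's). Camera axes: x right, y up, looking along -z (the intrinsics and any distortion apply to the point x, -y, -z); pixel columns grow to the right and rows downward; lengths in mm; the calibration is good to about 2 mm. A picture is of the moment at which its call begins: read the wrist's pose just before it.
- manip.sign_off(): hands the job in, once; it reports no verdict.
Trained networks look in the newest picture that a camera, given by its name, has taken for a name from the list of things; names that differ only in an ending like _2 or _b are one class to them, and where a whole thing is asked for, a point or a joint stands for the part that bears it (a point fixed in the world has none). Each returns a list of dicts, best first, with "confidence" (0 to 1); they miss things now and then, are a little off and sometimes report something else, mostly with a low value. They report only what shows in the picture. A call takes as long as a camera call.
- search_frame(name, camera): "at" ([x, y, z] in mm, in the coordinates of the camera as it stood for that picture, good to about 4 mm: the middle of the surface that is visible of it).
- masks_of(name, camera): "region" (480x640 bool, what is visible of it).
- tip_of(name, camera): "at" ([x, y, z] in mm, in the coordinates of the camera as it stood for that picture, good to about 4 mm: a listed point, or the origin of a listed thing).
The state is a dict: "clock": time; "joints": joint angles; "qd": joint speeds; "effort": joint torques, N m; "eef_pos": TCP position; "eef_rot": TCP orientation; "wrist_force": force on the tool from outside, world axes, zero at the start; "moment": the same for the moment, N m; "finger_gap": finger opening in mm.
Only numpy, scipy, OpenCV 4.12 (cv2) and the standard library are available. Lean on these libraries where they do the work, as an engineer would, in place of code of your own. Each camera call takes 0.05 s, during which the arm holds its last target. There are 200 camera calls.

## Working session

There is one attempt and no reset: what is moved stays moved. The work goes in short steps, Python scripts to look and compute and a tool call to move; the robot and the scene stay as the last step left them, time stands still between calls to the robot, and variables do not carry over. Pictures are saved under pics/ and viewed, about 12 in all and at most 16, crops included, and the job is handed in when it is done.

Besides the shell and the picture viewer there is one more tool, called after "Call:" in YAML: its name, and indented under it one key for each argument. send_rows: Moves the arm, as the interface text tells. Its arguments: {"type":"object","properties":{"plan":{"type":"array"},"grip_force":{"type":"number"}},"required":["plan"]}

```bash
ls; mkdir -p pics; cat > h.py <<'E'
import numpy as np, cv2
from scipy.spatial.transform import Rotation as R
from cell import manip, camera, search_frame, masks_of, tip_of
def T(st=None):
    st=st or manip.read_state(); M=np.eye(4); M[:3,:3]=R.from_euler('xyz',st['eef_rot']).as_matrix(); M[:3,3]=st['eef_pos']; return M
def shot(n,save=None):
    M=T(); c=camera(n)
    c['W']=c['world_from_camera'] if n!='wrist' else M@c['tool_from_camera']
    if save: cv2.imwrite('pics/'+save,c['color'][:,:,::-1])
    return c
def tow(c,p): return (np.array(c['W'])@np.append(p,1))[:3]
def pt(name,cam,c,f=tip_of):
    return [(round(d['confidence'],2),tow(c,d['at']).round(1).tolist()) for d in f(name,cam)[:2]]
def cloud(c):
    f=240/np.tan(np.radians(c['fov_y']/2)); v,u=np.mgrid[:480,:640]; z=c['z_map']
    P=np.stack([(u-c['cx'])*z/f,-(v-c['cy'])*z/f,-z,np.ones_like(z)],-1)
    return P@np.array(c['W']).T
E
python3 - <<'E'
from h import *
print(manip.read_state(), manip.tip_reach)
for n in('scene','side'):
    c=shot(n,n+'0.png'); print(n,np.array(c['W']).round(2).tolist(),c['fov_y'],[k for k in c])
    for k in 'tipstand tray tip_axis tip_rod lid_hinge lid_bar rack pocket1 pocket2 pocket3 pocket4 vase bowl brush white blue green brown'.split(): print(k,pt(k,n,c))
E
```

```text
pics
{'clock': 0.0, 'joints': array([ 1.09241358e+00,  3.00476953e-01,  1.52160991e+00,  3.97522367e-06,
        1.32066080e+00, -6.66158491e-02]), 'qd': array([ 0.00149603, -0.00020982,  0.00112471,  0.00113373,  0.00103342,
        0.00039665]), 'effort': array([-1.25514340e-03, -5.31795502e+01, -3.52747858e+01,  7.07269949e-02,
        2.42416654e-02, -9.89131900e-05]), 'eef_pos': array([220.02378602, 503.80795954, 223.87090174]), 'eef_rot': array([-3.14044046e+00, -8.07271945e-05,  2.72982472e+00]), 'wrist_force': array([ 0.82350891,  0.18073938, -0.95666859]), 'moment': array([ 0.02280201, -0.04041019,  0.01598082]), 'finger_gap': 94.37304187606397} 19.0
scene [[0.85, -0.39, 0.35, 925.21], [0.52, 0.63, -0.58, -521.23], [0.01, 0.67, 0.74, 883.65], [0.0, 0.0, 0.0, 1.0]] 48.71507027563315 ['color', 'z_map', 'fov_y', 'cx', 'cy', 'world_from_camera', 'W']
tipstand [(0.9, [605.4, -95.8, -1.0]), (0.65, [491.6, 264.4, 1.9])]
tray [(0.83, [605.8, -40.1, 14.7]), (0.43, [507.2, 209.2, 4.7])]
tip_axis [(0.96, [610.8, -145.5, 60.0])]
tip_rod [(0.92, [465.9, -271.1, 53.0])]
lid_hinge [(0.85, 
[... 874 characters left out ...]
y [(0.73, [610.5, -37.0, 12.6])]
tip_axis [(0.16, [588.0, 294.2, 7.3])]
tip_rod [(0.55, [469.4, -270.8, 54.8])]
lid_hinge [(0.59, [618.7, -279.7, 66.8]), (0.46, [610.8, -96.3, -1.0])]
lid_bar [(0.73, [612.0, -114.2, 66.8]), (0.36, [611.6, -96.2, 2.7])]
rack [(0.78, [550.2, 243.1, -4.9])]
pocket1 [(0.96, [506.8, 203.0, 7.5]), (0.82, [603.4, 236.0, 6.3])]
pocket2 [(0.96, [506.8, 203.0, 7.5]), (0.82, [603.4, 236.0, 6.3])]
pocket3 [(0.96, [506.8, 203.0, 7.5]), (0.82, [603.4, 236.0, 6.3])]
pocket4 [(0.96, [506.8, 203.0, 7.5]), (0.82, [603.4, 236.0, 6.3])]
vase [(0.62, [751.2, 210.2, -3.5]), (0.18, [589.7, 290.8, 8.8])]
bowl [(0.69, [351.4, 122.9, 0.5])]
brush []
white []
blue []
green []
brown []
```

View pics/scene0.png

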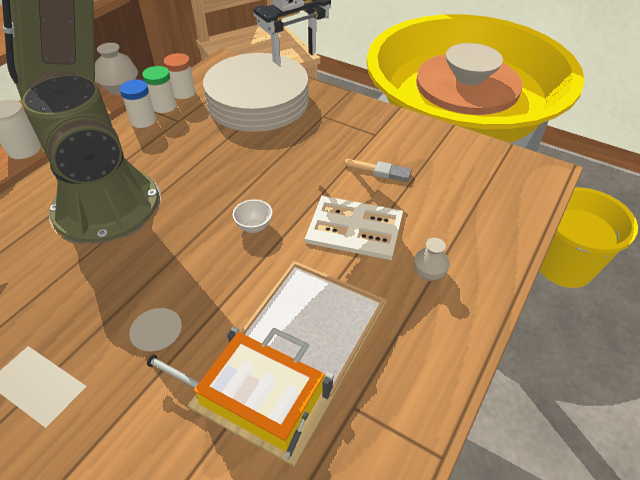

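View pics/side0.png

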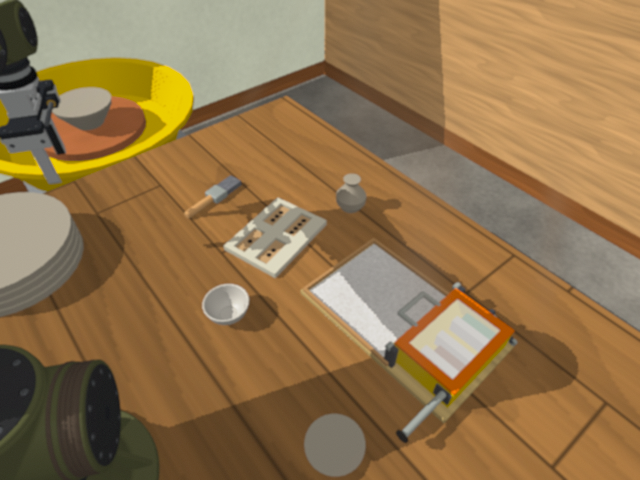

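The scene shows the box at about px (262,385), with the rod to its left, the tray at (310,310), the rack at (355,225), the bowl at (252,215) and the vase at (432,258). The side view agrees. Next I go over the rack for a look at the dots.

```bash
cat > p.py <<'E'
from h import *
import json
def tool(yaw,tilt=0):  # yaw deg; tilt deg about world-ish x axis of tool
    return R.from_euler('xyz',[180,0,yaw],degrees=True)*R.from_euler('x',tilt,degrees=True)
def rows(wps,start=None):
    """wps: (pos, Rot, fingers, step mm or n rows if negative)"""
    M=T() if start is None else start
    p=M[:3,3].copy(); q=R.from_matrix(M[:3,:3]); out=[]
    for pos,rot,f,st in wps:
        pos=np.array(pos,float); rot=rot or q
        n=-st if st<0 else max(1,int(np.ceil(max(np.linalg.norm(pos-p)/st,np.degrees((q.inv()*rot).magnitude())/10.2))))
        p0=p.copy(); q0=q; rv=(q0.inv()*rot).as_rotvec()
        for i in range(1,n+1):
            d=q.inv().apply(p0+(pos-p0)*i/n-p).round(1)
            w=np.degrees((q.inv()*(q0*R.from_rotvec(rv*i/n))).as_rotvec()).round(1)
            out.append({"travel":(d+0.).tolist(),"delta_rot":(w+0.).tolist(),"fingers":f})
            p=p+q.apply(d); q=q*R.from_rotvec(np.radians(w))
    print(len(out),json.dumps(out).replace('.0,',',').replace('.0]',']'))
    M=np.eye(4);M[:3,:3]=q.as_matrix();M[:3,3]=p; return M
E
python3 -c "
from p import *
rows([([520,200,290],tool(18),-1,45)])"
```

```text
14 [{"travel": [-28.3, -11.3, -4.7], "delta_rot": [0, 0, 9.9], "fingers": -1}, {"travel": [-29.9, -6.3, -4.7], "delta_rot": [0, 0, 9.9], "fingers": -1}, {"travel": [-30.5, -1.1, -4.6], "delta_rot": [0, 0, 9.9], "fingers": -1}, {"travel": [-30.2, 4.2, -4.7], "delta_rot": [0, 0, 9.8], "fingers": -1}, {"travel": [-29, 9.3, -4.7], "delta_rot": [0, 0, 9.9], "fingers": -1}, {"travel": [-27.1, 14.1, -4.7], "delta_rot": [0, 0, 9.9], "fingers": -1}, {"travel": [-24.2, 18.6, -4.7], "delta_rot": [0, 0, 9.9], "fingers": -1}, {"travel": [-20.6, 22.4, -4.6], "delta_rot": [0, 0, 9.9], "fingers": -1}, {"travel": [-16.5, 25.7, -4.7], "delta_rot": [0, 0, 9.9], "fingers": -1}, {"travel": [-11.8, 28.1, -4.7], "delta_rot": [0, 0, 9.9], "fingers": -1}, {"travel": [-6.8, 29.7, -4.7], "delta_rot": [0, 0, 9.8], "fingers": -1}, {"travel": [-1.7, 30.5, -4.7], "delta_rot": [0, 0, 9.9], "fingers": -1}, {"travel": [3.6, 30.3, -4.7], "delta_rot": [0, 0, 9.9], "fingers": -1}, {"travel": [8.8, 29.2, -4.6], "delta_rot": [0, 0, 9.9], "fingers": -1}]
```

Call:
send_rows:
  plan:
    - {"travel": [-28,-11,-5],"delta_rot": [0,0,9.9],"fingers": -1}
    - {"travel": [-30,-6,-5],"delta_rot": [0,0,9.9],"fingers": -1}
    - {"travel": [-31,-1,-5],"delta_rot": [0,0,9.9],"fingers": -1}
    - {"travel": [-30,4,-5],"delta_rot": [0,0,9.8],"fingers": -1}
    - {"travel": [-29,9,-5],"delta_rot": [0,0,9.9],"fingers": -1}
    - {"travel": [-27,14,-5],"delta_rot": [0,0,9.9],"fingers": -1}
    - {"travel": [-24,19,-5],"delta_rot": [0,0,9.9],"fingers": -1}
    - {"travel": [-21,22,-5],"delta_rot": [0,0,9.9],"fingers": -1}
    - {"travel": [-17,26,-5],"delta_rot": [0,0,9.9],"fingers": -1}
    - {"travel": [-12,28,-5],"delta_rot": [0,0,9.9],"fingers": -1}
    - {"travel": [-7,30,-5],"delta_rot": [0,0,9.8],"fingers": -1}
    - {"travel": [-2,31,-5],"delta_rot": [0,0,9.9],"fingers": -1}
    - {"travel": [4,30,-5],"delta_rot": [0,0,9.9],"fingers": -1}
    - {"travel": [9,29,-5],"delta_rot": [0,0,9.9],"fingers": -1}
    - {"travel": [0,0,0],"delta_rot": [0,0,0],"fingers": -1}
    - {"travel": [0,0,0],"delta_rot": [0,0,0],"fingers": -1}

```text
clock: 3.9
eef_pos: [520.0, 199.6, 294.3]
eef_rot: [-3.141, 0.0, 0.317]
wrist_force: [-0.9, -0.4, -0.2]
finger_gap: 93.8
```

```bash
python3 -c "
from p import *
s=manip.read_state();print(s['clock'],s['eef_pos'],s['eef_rot'],s['joints'].round(2))
c=shot('wrist','rack.png');print(np.array(c['tool_from_camera']).round(2).tolist())
for k in ['rack','pocket1']: print(k,[(round(d['confidence'],2),tow(c,d['at']).round(1).tolist()) for d in tip_of(k,'wrist')])
"
```

```text
3.9 [519.96950031 199.63087987 294.25302063] [-3.14146144e+00  3.57827018e-04  3.16706062e-01] [0.3  0.27 1.39 0.   1.47 1.55]
[[-0.0, 0.96, 0.27, 79.33], [1.0, -0.0, 0.0, -0.66], [0.0, 0.27, -0.96, -159.32], [0.0, 0.0, 0.0, 1.0]]
rack [(0.59, [551.4, 244.7, -5.3]), (0.51, [612.3, -111.2, 69.1])]
pocket1 [(0.98, [509.7, 204.6, 4.1]), (0.94, [607.5, 237.9, 0.9]), (0.83, [490.8, 268.6, 7.4]), (0.6, [584.9, 292.4, 1.1]), (0.55, [604.6, -35.3, 11.3]), (0.42, [498.9, 457.4, -0.3]), (0.29, [616.6, -112.3, 65.6])]
```

View pics/rack.png

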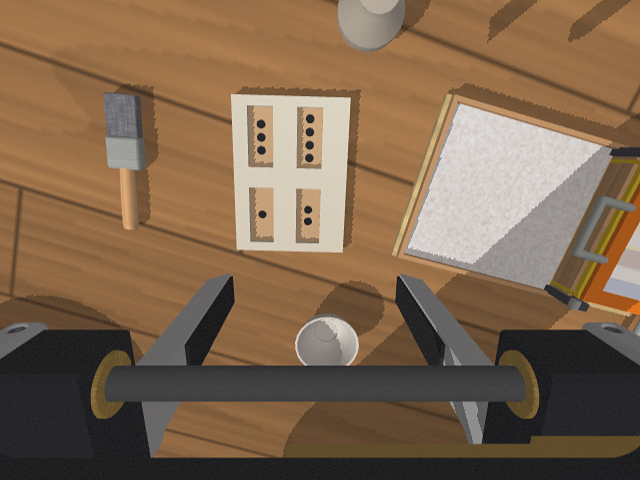

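The wrist picture shows pocket dots: 1 dot at px (262,214), 2 at (308,215), 3 at (261,137), 4 at (309,138). So p1≈(490,267), p2≈(508,204), p3≈(586,293), p4≈(606,236). Bars in the box are visible at right.

```bash
cat > pk.py <<'E'
from p import *
def ray(c,u,v,z):
    f=240/np.tan(np.radians(c['fov_y']/2)); W=np.array(c['W'])
    d=W[:3,:3]@np.array([(u-c['cx'])/f,-(v-c['cy'])/f,-1]); o=W[:3,3]
    return o+d*(z-o[2])/d[2]
E
python3 -c "
from pk import *
import os
img=cv2.imread('pics/rack.png'); c=camera('wrist'); c['W']=T()@c['tool_from_camera']
hsv=cv2.cvtColor(img,cv2.COLOR_BGR2HSV)
roi=np.zeros(img.shape[:2],np.uint8); roi[85:262,222:360]=1
m=((hsv[...,1]<50)&(hsv[...,2]>170)).astype(np.uint8)*roi
cs,h=cv2.findContours(m,cv2.RETR_CCOMP,cv2.CHAIN_APPROX_NONE)
for k,q in zip(cs,h[0]):
    if cv2.contourArea(k)<600: continue
    w=np.array([ray(c,u,v,14)[:2] for u,v in k[:,0]],np.float32)
    print(q[3],cv2.minAreaRect(w))
rows([([611,-115,140],tool(4),0.45,45)])"
```

```text
-1 ((550.6468505859375, 244.83799743652344), (197.2633819580078, 145.40121459960938), 16.554019927978516)
0 ((509.67938232421875, 207.20010375976562), (77.22786712646484, 34.25855255126953), 17.21620750427246)
0 ((492.03082275390625, 267.1765441894531), (76.79888153076172, 34.64775085449219), 16.249683380126953)
0 ((605.087646484375, 235.65631103515625), (75.59680938720703, 33.85961151123047), 17.262248992919922)
0 ((587.2421875, 295.8106689453125), (76.04035186767578, 33.83145523071289), 16.203683853149414)
9 [{"travel": [-1.3, 36.4, 17.2], "delta_rot": [0, 0, 1.6], "fingers": 0.45}, {"travel": [-0.2, 36.4, 17.1], "delta_rot": [0, 0, 1.5], "fingers": 0.45}, {"travel": [0.7, 36.4, 17.2], "delta_rot": [0, 0, 1.6], "fingers": 0.45}, {"travel": [1.7, 36.4, 17.1], "delta_rot": [0, 0, 1.6], "fingers": 0.45}, {"travel": [2.8, 36.3, 17.2], "delta_rot": [0, 0, 1.5], "fingers": 0.45}, {"travel": [3.7, 36.3, 17.2], "delta_rot": [0, 0, 1.6], "fingers": 0.45}, {"travel": [4.7, 36.1, 17.1], "delta_rot": [0, 0, 1.6], "fingers": 0.45}, {"travel": [5.7, 35.9, 17.2], "delta_rot": [0, 0, 1.5], "fingers": 0.45}, {"travel": [6.7, 35.9, 17.1], "delta_rot": [0, 0, 1.6], "fingers": 0.45}]
```

Call:
send_rows:
  plan:
    - {"travel": [-1,36,17],"delta_rot": [0,0,1.6],"fingers": 0.45}
    - {"travel": [0,36,17],"delta_rot": [0,0,1.5],"fingers": 0.45}
    - {"travel": [1,36,17],"delta_rot": [0,0,1.6],"fingers": 0.45}
    - {"travel": [2,36,17],"delta_rot": [0,0,1.6],"fingers": 0.45}
    - {"travel": [3,36,17],"delta_rot": [0,0,1.5],"fingers": 0.45}
    - {"travel": [4,36,17],"delta_rot": [0,0,1.6],"fingers": 0.45}
    - {"travel": [5,36,17],"delta_rot": [0,0,1.6],"fingers": 0.45}
    - {"travel": [6,36,17],"delta_rot": [0,0,1.5],"fingers": 0.45}
    - {"travel": [7,37,17],"delta_rot": [0,0,1.6],"fingers": 0.45}
    - {"travel": [0,0,0],"delta_rot": [0,0,0],"fingers": 0.45}
    - {"travel": [0,0,0],"delta_rot": [0,0,0],"fingers": 0.45}

```text
clock: 5.48
eef_pos: [612.9, -113.4, 141.8]
eef_rot: [-3.141, -0.0, 0.069]
wrist_force: [-0.7, 0.6, -0.2]
finger_gap: 26.0
```

```bash
python3 -c "
from pk import *
s=manip.read_state();print(s['eef_pos'],s['eef_rot'])
c=shot('wrist','lid.png')
for k in ['lid_bar','lid_hinge','tip_axis','tip_rod','white','blue','green','brown']: print(k,pt(k,'wrist',c))
"
```

```text
[ 612.91471367 -113.40161808  141.79936807] [-3.14147018e+00 -2.24143595e-04  6.92621358e-02]
lid_bar [(0.72, [613.6, -112.4, 67.6])]
lid_hinge [(0.96, [622.4, -276.5, 65.5])]
tip_axis [(0.64, [610.2, -141.2, 62.3])]
tip_rod []
white []
blue []
green []
brown [(0.6, [346.3, 128.0, 1.2])]
```

View pics/lid.png

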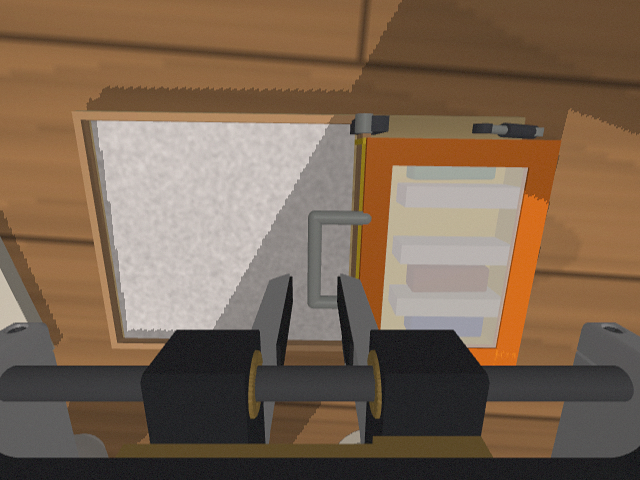

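The bar is at px column 314, rows 213-305, and the box axes are square with the picture.

```bash
python3 -c "
from pk import *
c=camera('wrist');c['W']=T()@c['tool_from_camera']
for u,v,z in [(314,213,69),(314,259,69),(314,305,69),(370,259,64),(561,142,64),(357,120,64)]: print(ray(c,u,v,z).round(1))
P=cloud(c); print(P[250:268,312:317,:3].reshape(-1,3).mean(0), P[120:130,480:500,:3].reshape(-1,3).mean(0))
"
```

```text
[ 648.3 -110.1   69. ]
[ 614.3 -112.4   69. ]
[ 577.5 -114.9   69. ]
[ 615.5 -154.2   64. ]
[ 707.5 -274.1   64. ]
[ 712.1 -134.5   64. ]
[ 615.22883977 -112.37322684   70.81426373] [ 717.16170193 -231.71179365   46.93577573]
```

Call:
send_rows:
  plan:
    - {"travel": [0,-1,20],"delta_rot": [0,0,0],"fingers": 0.45}
    - {"travel": [0,0,20],"delta_rot": [0,0,0],"fingers": 0.45}
    - {"travel": [0,0,18],"delta_rot": [0,0,0],"fingers": 0.45}
    - {"travel": [0,0,16],"delta_rot": [0,0,0],"fingers": 0.45}
    - {"travel": [0,0,0],"delta_rot": [0,0,0],"fingers": 1}
    - {"travel": [0,0,0],"delta_rot": [0,0,0],"fingers": 1}
    - {"travel": [0,0,0],"delta_rot": [0,0,0],"fingers": 1}
    - {"travel": [0,0,0],"delta_rot": [0,0,0],"fingers": 1}
  grip_force: 15

```text
clock: 6.98
eef_pos: [613.1, -113.1, 68.0]
eef_rot: [3.142, -0.001, 0.068]
wrist_force: [0.8, 2.9, 1.0]
finger_gap: 9.5
```

```bash
python3 -c "
from pk import *
M=T();p=M[:3,3];print(p)
# hinge at -162 along stand y from bar, 3 below
y=np.array([-np.sin(np.radians(4)),np.cos(np.radians(4)),0]); h=p-162*y-[0,0,3]
w=[]
a0=np.arctan2(3,162)
for t in np.linspace(0,1.95,20)[1:]:
    w.append((h+162*(y*np.cos(t+a0)+np.array([0,0,1])*np.sin(t+a0)),None,1,-1))
rows(w)
"
```

```text
[ 613.10332816 -113.1042454    67.9521042 ]
19 [{"travel": [0, 1.2, -16.6], "delta_rot": [0, 0, 0], "fingers": 1}, {"travel": [0, 2.8, -16.4], "delta_rot": [0, 0, 0], "fingers": 1}, {"travel": [0.1, 4.6, -15.9], "delta_rot": [0, 0, 0], "fingers": 1}, {"travel": [0, 6.1, -15.5], "delta_rot": [0, 0, 0], "fingers": 1}, {"travel": [0, 7.7, -14.7], "delta_rot": [0, 0, 0], "fingers": 1}, {"travel": [0, 9.1, -13.9], "delta_rot": [0, 0, 0], "fingers": 1}, {"travel": [0.1, 10.5, -12.9], "delta_rot": [0, 0, 0], "fingers": 1}, {"travel": [0, 11.8, -11.7], "delta_rot": [0, 0, 0], "fingers": 1}, {"travel": [0, 12.9, -10.4], "delta_rot": [0, 0, 0], "fingers": 1}, {"travel": [0, 14, -9.1], "delta_rot": [0, 0, 0], "fingers": 1}, {"travel": [0.1, 14.8, -7.6], "delta_rot": [0, 0, 0], "fingers": 1}, {"travel": [0, 15.4, -6], "delta_rot": [0, 0, 0], "fingers": 1}, {"travel": [0, 16.1, -4.5], "delta_rot": [0, 0, 0], "fingers": 1}, {"travel": [0.1, 16.3, -2.7], "delta_rot": [0, 0, 0], "fingers": 1}, {"travel": [0, 16.6, -1.1], "delta_rot": [0, 0, 0], "fingers": 1}, {"travel": [0, 16.6, 0.7], "delta_rot": [0, 0, 0], "fingers": 1}, {"travel": [0, 16.5, 2.3], "delta_rot": [0, 0, 0], "fingers": 1}, {"travel": [0, 16.1, 4], "delta_rot": [0, 0, 0], "fingers": 1}, {"travel": [0.1, 15.6, 5.7], "delta_rot": [0, 0, 0], "fingers": 1}]
```

Call:
send_rows:
  plan:
    - {"travel": [0,1,-17],"delta_rot": [0,0,0],"fingers": 1}
    - {"travel": [0,3,-16],"delta_rot": [0,0,0],"fingers": 1}
    - {"travel": [0,4.5,-16],"delta_rot": [0,0,0],"fingers": 1}
    - {"travel": [0,6,-15.5],"delta_rot": [0,0,0],"fingers": 1}
    - {"travel": [0,8,-14.5],"delta_rot": [0,0,0],"fingers": 1}
    - {"travel": [0,9,-14],"delta_rot": [0,0,0],"fingers": 1}
    - {"travel": [0,10.5,-13],"delta_rot": [0,0,0],"fingers": 1}
    - {"travel": [0,12,-11.5],"delta_rot": [0,0,0],"fingers": 1}
    - {"travel": [0,13,-10.5],"delta_rot": [0,0,0],"fingers": 1}
    - {"travel": [0,14,-9],"delta_rot": [0,0,0],"fingers": 1}

```text
clock: 8.22
eef_pos: [618.4, -193.4, 207.7]
eef_rot: [-3.141, -0.002, 0.069]
wrist_force: [-5.3, 7.1, 9.7]
finger_gap: 9.7
```

Call:
send_rows:
  plan:
    - {"travel": [0,15,-7.5],"delta_rot": [0,0,0],"fingers": 1}
    - {"travel": [0,15.5,-6],"delta_rot": [0,0,0],"fingers": 1}
    - {"travel": [0,16,-4.5],"delta_rot": [0,0,0],"fingers": 1}
    - {"travel": [0,16,-2.5],"delta_rot": [0,0,0],"fingers": 1}
    - {"travel": [0,16.5,-1],"delta_rot": [0,0,0],"fingers": 1}
    - {"travel": [0,16.5,0.5],"delta_rot": [0,0,0],"fingers": 1}
    - {"travel": [0,16.5,2.5],"delta_rot": [0,0,0],"fingers": 1}
    - {"travel": [0,16,4],"delta_rot": [0,0,0],"fingers": 1}
    - {"travel": [0,15.5,5.5],"delta_rot": [0,0,0],"fingers": 1}
    - {"travel": [0,7,3.5],"delta_rot": [0,0,0],"fingers": 1}
    - {"travel": [0,0,0],"delta_rot": [0,0,0],"fingers": 1}

```text
clock: 9.6
eef_pos: [628.1, -345.5, 210.0]
eef_rot: [3.141, 0.001, 0.067]
wrist_force: [-5.4, -2.1, 2.6]
finger_gap: 9.1
```

Call:
send_rows:
  plan:
    - {"travel": [0,0,0],"delta_rot": [0,0,0],"fingers": 0.4}
    - {"travel": [0,0,0],"delta_rot": [0,0,0],"fingers": 0.4}
    - {"travel": [0,0,0],"delta_rot": [0,0,0],"fingers": 0.4}
    - {"travel": [0,0,-15],"delta_rot": [0,0,0],"fingers": 0.4}
    - {"travel": [0,0,-20],"delta_rot": [0,0,0],"fingers": 0.4}
    - {"travel": [0,0,-25],"delta_rot": [0,0,0],"fingers": 0.4}

```text
clock: 10.35
eef_pos: [628.7, -344.0, 271.6]
eef_rot: [3.141, -0.0, 0.068]
wrist_force: [0.4, 0.1, -0.2]
finger_gap: 28.5
```

```bash
python3 -c "
from pk import *
c=shot('scene','open.png')
for k in ['lid_bar','lid_hinge','tip_axis','tip_rod','white','blue','green','brown']: print(k,pt(k,'scene',c))
print(manip.read_state()['joints'])
"
```

```text
lid_bar [(0.93, [623.5, -352.9, 201.5]), (0.47, [621.0, -278.7, 62.7])]
lid_hinge [(0.89, [620.1, -278.5, 66.4]), (0.5, [685.3, -219.0, 27.7])]
tip_axis [(0.89, [609.4, -145.1, 64.1])]
tip_rod []
white []
blue [(0.55, [547.5, -233.6, 31.8])]
green [(0.93, [683.2, -218.8, 28.1])]
brown [(0.94, [593.8, -231.5, 27.7])]
[-5.52062447e-01  6.82524017e-01  8.63315750e-01  5.72023610e-05
  1.59710472e+00  9.50539896e-01]
```

View pics/open.png

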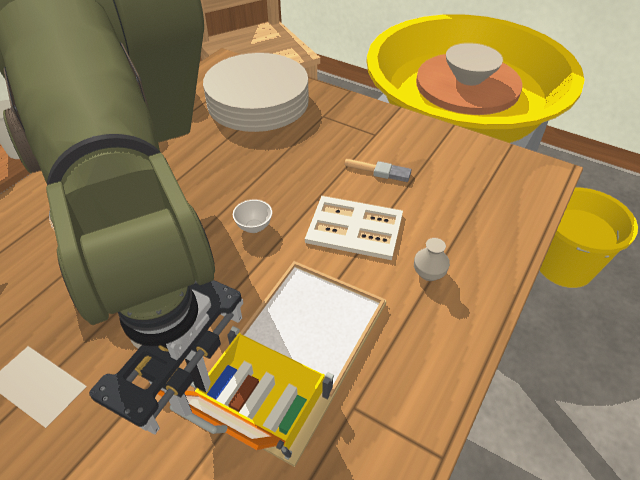

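The lid stands fully back. Blue (220,380), brown (243,390) and green (292,415) lie in their lanes, one lane is empty, and there's no white bar. Now the rod.

Call:
send_rows:
  plan:
    - {"travel": [-39.5,-21,0],"delta_rot": [0,0,0],"fingers": 0}
    - {"travel": [-39.5,-21,0],"delta_rot": [0,0,0],"fingers": 0}
    - {"travel": [-39.5,-21,0],"delta_rot": [0,0,0],"fingers": 0}
    - {"travel": [-39.5,-22,0],"delta_rot": [0,0,0],"fingers": 0}
    - {"travel": [0,0,40],"delta_rot": [0,0,0],"fingers": 0}
    - {"travel": [0,0,40],"delta_rot": [0,0,0],"fingers": 0}
    - {"travel": [0,0,40],"delta_rot": [0,0,0],"fingers": 0}
    - {"travel": [0,0,40],"delta_rot": [0,0,0],"fingers": 0}
    - {"travel": [0,0,30],"delta_rot": [0,0,0],"fingers": 0}
    - {"travel": [0,0,20],"delta_rot": [0,0,0],"fingers": 0}
    - {"travel": [0,0,10],"delta_rot": [0,0,0],"fingers": 0}
    - {"travel": [0,0,0],"delta_rot": [0,0,0],"fingers": 1}
    - {"travel": [0,0,0],"delta_rot": [0,0,0],"fingers": 1}
    - {"travel": [0,0,0],"delta_rot": [0,0,0],"fingers": 1}
    - {"travel": [0,0,0],"delta_rot": [0,0,0],"fingers": 1}
  grip_force: 25

```text
clock: 12.68
eef_pos: [465.2, -268.6, 50.3]
eef_rot: [-3.138, 0.0, 0.068]
wrist_force: [-0.7, 12.6, 12.6]
finger_gap: 11.5
```

```bash
python3 -c "
from pk import *
M=T();p=M[:3,3];print(p,manip.read_state()['finger_gap'])
y=np.array([-np.sin(np.radians(4)),np.cos(np.radians(4)),0]);z=np.array([0,0,1])
ax=p+115*y+12*z; r=np.hypot(115,12); a0=np.arctan2(-12,-115)
w=[(ax+r*(y*np.cos(a0-t)+z*np.sin(a0-t)),None,1,-1) for t in np.linspace(0,2.09,21)[1:]]
rows(w)
"
```

```text
[ 465.24997775 -268.63776968   50.3029515 ] 11.455195521875199
20 [{"travel": [0, 0.6, -12.1], "delta_rot": [0, 0, 0], "fingers": 1}, {"travel": [0, -0.7, -12], "delta_rot": [0, 0, 0], "fingers": 1}, {"travel": [0, -1.9, -11.9], "delta_rot": [0, 0, 0], "fingers": 1}, {"travel": [0, -3.2, -11.7], "delta_rot": [0, 0, 0], "fingers": 1}, {"travel": [0, -4.3, -11.3], "delta_rot": [0, 0, 0], "fingers": 1}, {"travel": [0, -5.6, -10.7], "delta_rot": [0, 0, 0], "fingers": 1}, {"travel": [-0.1, -6.6, -10.1], "delta_rot": [0, 0, 0], "fingers": 1}, {"travel": [0, -7.6, -9.4], "delta_rot": [0, 0, 0], "fingers": 1}, {"travel": [0, -8.5, -8.5], "delta_rot": [0, 0, 0], "fingers": 1}, {"travel": [0, -9.4, -7.6], "delta_rot": [0, 0, 0], "fingers": 1}, {"travel": [0, -10.2, -6.6], "delta_rot": [0, 0, 0], "fingers": 1}, {"travel": [-0.1, -10.7, -5.4], "delta_rot": [0, 0, 0], "fingers": 1}, {"travel": [0, -11.3, -4.3], "delta_rot": [0, 0, 0], "fingers": 1}, {"travel": [0, -11.7, -3.2], "delta_rot": [0, 0, 0], "fingers": 1}, {"travel": [0, -11.9, -1.8], "delta_rot": [0, 0, 0], "fingers": 1}, {"travel": [-0.1, -12.1, -0.7], "delta_rot": [0, 0, 0], "fingers": 1}, {"travel": [0, -12, 0.7], "delta_rot": [0, 0, 0], "fingers": 1}, {"travel": [0, -12, 1.9], "delta_rot": [0, 0, 0], "fingers": 1}, {"travel": [0, -11.6, 3.1], "delta_rot": [0, 0, 0], "fingers": 1}, {"travel": [-0.1, -11.3, 4.3], "delta_rot": [0, 0, 0], "fingers": 1}]
```

Call:
send_rows:
  plan:
    - {"travel": [0,0.5,-12],"delta_rot": [0,0,0],"fingers": 1}
    - {"travel": [0,-0.5,-12],"delta_rot": [0,0,0],"fingers": 1}
    - {"travel": [0,-2,-12],"delta_rot": [0,0,0],"fingers": 1}
    - {"travel": [0,-3,-12],"delta_rot": [0,0,0],"fingers": 1}
    - {"travel": [0,-4.5,-11],"delta_rot": [0,0,0],"fingers": 1}
    - {"travel": [0,-5.5,-11],"delta_rot": [0,0,0],"fingers": 1}
    - {"travel": [0,-6.5,-10],"delta_rot": [0,0,0],"fingers": 1}
    - {"travel": [0,-7.5,-9.5],"delta_rot": [0,0,0],"fingers": 1}
    - {"travel": [0,-8.5,-8.5],"delta_rot": [0,0,0],"fingers": 1}
    - {"travel": [0,-9.5,-7.5],"delta_rot": [0,0,0],"fingers": 1}

```text
clock: 13.92
eef_pos: [462.9, -225.9, 157.7]
eef_rot: [3.134, -0.004, 0.068]
wrist_force: [-0.2, -18.3, 9.9]
finger_gap: 11.1
```

Call:
send_rows:
  plan:
    - {"travel": [0,-10,-6.5],"delta_rot": [0,0,0],"fingers": 1}
    - {"travel": [0,-10.5,-5.5],"delta_rot": [0,0,0],"fingers": 1}
    - {"travel": [0,-11.5,-4.5],"delta_rot": [0,0,0],"fingers": 1}
    - {"travel": [0,-11.5,-3],"delta_rot": [0,0,0],"fingers": 1}
    - {"travel": [0,-12,-2],"delta_rot": [0,0,0],"fingers": 1}
    - {"travel": [0,-12,-0.5],"delta_rot": [0,0,0],"fingers": 1}
    - {"travel": [0,-12,0.5],"delta_rot": [0,0,0],"fingers": 1}
    - {"travel": [0,-12,2],"delta_rot": [0,0,0],"fingers": 1}
    - {"travel": [0,-11.5,3],"delta_rot": [0,0,0],"fingers": 1}
    - {"travel": [0,-11,4.5],"delta_rot": [0,0,0],"fingers": 1}
    - {"travel": [0,0,0],"delta_rot": [0,0,0],"fingers": 1}
    - {"travel": [0,0,0],"delta_rot": [0,0,0],"fingers": 1}
    - {"travel": [0,0,0],"delta_rot": [0,0,0],"fingers": 1}
    - {"travel": [0,0,0],"delta_rot": [0,0,0],"fingers": 1}

```text
clock: 15.68
eef_pos: [456.4, -109.1, 169.6]
eef_rot: [3.141, -0.007, 0.068]
wrist_force: [10.2, 8.9, 11.2]
finger_gap: 11.2
```

```bash
python3 -c "
from pk import *
c=shot('scene','tip.png')
for k in ['lid_bar','lid_hinge','tip_rod','white','blue','green','brown']: print(k,pt(k,'scene',c))
c=shot('side')
for k in ['white','blue','green','brown']: print(k,pt(k,'side',c))
"
```

```text
lid_bar [(0.91, [599.1, 75.6, 175.3])]
lid_hinge [(0.82, [608.9, -83.4, 179.0])]
tip_rod [(0.67, [453.6, -111.9, 174.7]), (0.38, [604.5, 236.7, 5.1])]
white [(0.29, [607.2, -85.2, 178.8])]
blue [(0.68, [348.3, 125.4, -3.4])]
green [(0.66, [348.9, 125.5, -2.8]), (0.63, [674.4, -57.7, 24.1])]
brown []
white []
blue [(0.81, [543.5, -67.6, 29.1])]
green []
brown [(0.73, [507.3, 205.0, 8.3]), (0.43, [565.6, -84.3, 25.8])]
```

View pics/tip.png

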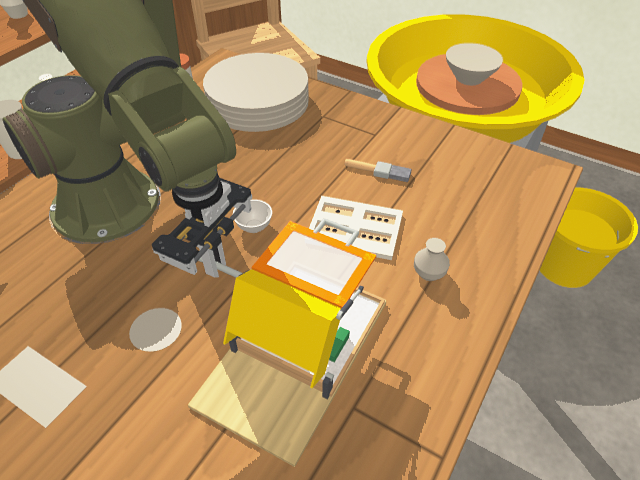

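The box is tipped to its stop, and green shows lying in the tray at (340,343). The side camera sees blue and brown in the tray too. I return the box the same way.

Call:
send_rows:
  plan:
    - {"travel": [0,11,-4.5],"delta_rot": [0,0,0],"fingers": 1}
    - {"travel": [0,11.5,-3],"delta_rot": [0,0,0],"fingers": 1}
    - {"travel": [0,12,-2],"delta_rot": [0,0,0],"fingers": 1}
    - {"travel": [0,12,-0.5],"delta_rot": [0,0,0],"fingers": 1}
    - {"travel": [0,12,0.5],"delta_rot": [0,0,0],"fingers": 1}
    - {"travel": [0,12,2],"delta_rot": [0,0,0],"fingers": 1}
    - {"travel": [0,11.5,3],"delta_rot": [0,0,0],"fingers": 1}
    - {"travel": [0,11.5,4.5],"delta_rot": [0,0,0],"fingers": 1}
    - {"travel": [0,10.5,5.5],"delta_rot": [0,0,0],"fingers": 1}
    - {"travel": [0,10,6.5],"delta_rot": [0,0,0],"fingers": 1}

```text
clock: 17.58
eef_pos: [461.6, -223.9, 154.5]
eef_rot: [-3.141, 0.001, 0.068]
wrist_force: [-4.9, 1.7, -3.5]
finger_gap: 10.8
```

Call:
send_rows:
  plan:
    - {"travel": [0,9.5,7.5],"delta_rot": [0,0,0],"fingers": 1}
    - {"travel": [0,8.5,8.5],"delta_rot": [0,0,0],"fingers": 1}
    - {"travel": [0,7.5,9.5],"delta_rot": [0,0,0],"fingers": 1}
    - {"travel": [0,6.5,10],"delta_rot": [0,0,0],"fingers": 1}
    - {"travel": [0,5.5,11],"delta_rot": [0,0,0],"fingers": 1}
    - {"travel": [0,4.5,11],"delta_rot": [0,0,0],"fingers": 1}
    - {"travel": [0,3,12],"delta_rot": [0,0,0],"fingers": 1}
    - {"travel": [0,2,12],"delta_rot": [0,0,0],"fingers": 1}
    - {"travel": [0,0.5,12],"delta_rot": [0,0,0],"fingers": 1}
    - {"travel": [0,-0.5,12],"delta_rot": [0,0,0],"fingers": 1}
    - {"travel": [0,0,0],"delta_rot": [0,0,0],"fingers": 1}
    - {"travel": [0,0,0],"delta_rot": [0,0,0],"fingers": 1}

```text
clock: 19.08
eef_pos: [466.2, -268.6, 49.4]
eef_rot: [-3.139, -0.002, 0.068]
wrist_force: [5.5, 16.3, -1.1]
finger_gap: 11.4
```

Call:
send_rows:
  plan:
    - {"travel": [0,0,0],"delta_rot": [0,0,0],"fingers": -0.2}
    - {"travel": [0,0,0],"delta_rot": [0,0,0],"fingers": -0.2}
    - {"travel": [0,0,0],"delta_rot": [0,0,0],"fingers": -0.2}
    - {"travel": [0,0,-30],"delta_rot": [0,0,0],"fingers": -0.2}
    - {"travel": [0,0,-45],"delta_rot": [0,0,0],"fingers": -0.2}
    - {"travel": [0,0,-45],"delta_rot": [0,0,0],"fingers": -0.2}
    - {"travel": [0,0,-45],"delta_rot": [0,0,0],"fingers": -0.2}
    - {"travel": [0,0,-45],"delta_rot": [0,0,0],"fingers": -0.2}
    - {"travel": [18,-37,0],"delta_rot": [0,0,0],"fingers": -0.2}
    - {"travel": [18,-37,0],"delta_rot": [0,0,0],"fingers": -0.2}
    - {"travel": [18,-37,0],"delta_rot": [0,0,0],"fingers": -0.2}
    - {"travel": [18,-37,0],"delta_rot": [0,0,0],"fingers": -0.2}
    - {"travel": [18,-37,0],"delta_rot": [0,0,0],"fingers": -0.2}
    - {"travel": [18,-37,0],"delta_rot": [0,0,0],"fingers": -0.2}
    - {"travel": [0,0,0],"delta_rot": [0,0,0],"fingers": -0.2}
    - {"travel": [0,0,0],"delta_rot": [0,0,0],"fingers": -0.2}

```text
clock: 21.08
eef_pos: [557.7, -41.9, 259.9]
eef_rot: [3.141, -0.0, 0.068]
wrist_force: [-0.0, 0.6, -0.6]
finger_gap: 56.5
```

```bash
cat > bars.py <<'E'
from pk import *
def bars(c,top=None):
    P=cloud(c)
    hsv=cv2.cvtColor(np.ascontiguousarray(c['color']),cv2.COLOR_RGB2HSV)
    for k in ['blue','green','brown']:
        r=[d for d in masks_of(k,'wrist')][:3]
        for d in r:
            m=d['region'].astype(np.uint8); z=P[...,2][m>0]; z=z[np.isfinite(z)]
            if len(z)<50: continue
            zt=np.percentile(z,90); top=m*(np.abs(P[...,2]-zt)<6)
            q=P[top>0][:,:2].astype(np.float32)
            (cx,cy),(w,h),a=cv2.minAreaRect(q)
            if w<h: a+=90; w,h=h,w
            print(k,round(d['confidence'],2),'c',round(cx,1),round(cy,1),'size',round(w),round(h),'axis',round((a+90)%180-90,1),'ztop',round(zt,1))
E
python3 -c "
from bars import *
print(manip.read_state()['eef_pos'])
c=shot('wrist','tray.png'); bars(c)
c=shot('scene')
for k in ['tip_rod','lid_bar']: print(k,pt(k,'scene',c))
"
```

```text
[557.70714307 -41.8884995  259.92916956]
blue 0.78 c 541.6 -61.0 size 64 22 axis -86.1 ztop 33.9
green 0.8 c 677.8 -54.8 size 63 22 axis -86.0 ztop 33.8
brown 0.89 c 567.9 -81.6 size 63 22 axis -85.9 ztop 33.9
brown 0.46 c 622.9 -305.5 size 175 12 axis 3.3 ztop 121.8
tip_rod [(0.96, [462.9, -270.1, 49.0])]
lid_bar [(0.85, [624.8, -354.5, 204.5]), (0.43, [551.8, 243.9, -4.4])]
```

View pics/tray.png

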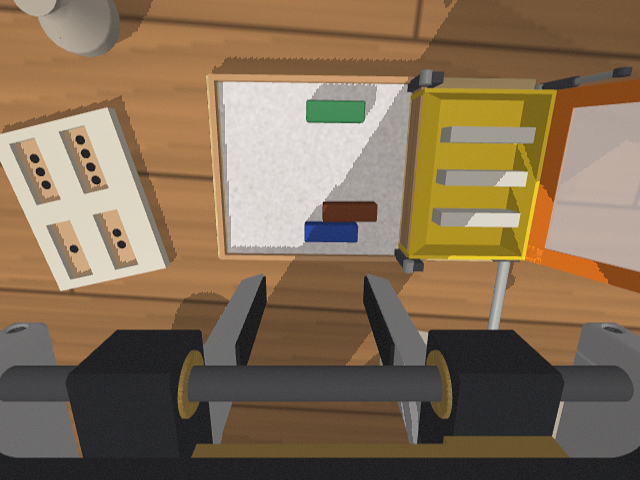

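All three bars lie flat in the tray, parallel: green (335,111), brown (350,211), blue (331,232), and the box is upright and empty. I'll grip blue end to end.

Call:
send_rows:
  plan:
    - {"travel": [-17.5,18,30],"delta_rot": [0,0,0],"fingers": -0.8}
    - {"travel": [0,0,45],"delta_rot": [0,0,0],"fingers": -0.8}
    - {"travel": [0,0,45],"delta_rot": [0,0,0],"fingers": -0.8}
    - {"travel": [0,0,45],"delta_rot": [0,0,0],"fingers": -0.8}
    - {"travel": [0,0,30],"delta_rot": [0,0,0],"fingers": -0.8}
    - {"travel": [0,0,15],"delta_rot": [0,0,0],"fingers": -0.8}
    - {"travel": [0,0,10],"delta_rot": [0,0,0],"fingers": -0.8}
    - {"travel": [0,0,0],"delta_rot": [0,0,0],"fingers": 1}
    - {"travel": [0,0,0],"delta_rot": [0,0,0],"fingers": 1}
    - {"travel": [0,0,0],"delta_rot": [0,0,0],"fingers": 1}
    - {"travel": [0,0,0],"delta_rot": [0,0,0],"fingers": 1}
  grip_force: 35

```text
clock: 22.8
eef_pos: [542.1, -60.6, 40.9]
eef_rot: [3.141, -0.002, 0.068]
wrist_force: [-1.0, -0.4, 7.1]
finger_gap: 64.0
```

```bash
python3 -c "
from pk import *
M=T(); M[:3,3]+=[0,0,75]
rows([([509.5,206.5,70],tool(106.7),1,35)],M)"
```

```text
11 [{"travel": [-1.3, -24.4, 4.2], "delta_rot": [0, 0, -9.3], "fingers": 1}, {"travel": [2.7, -24.4, 4.1], "delta_rot": [0, 0, -9.4], "fingers": 1}, {"travel": [6.5, -23.5, 4.2], "delta_rot": [0, 0, -9.3], "fingers": 1}, {"travel": [10.4, -22.2, 4.1], "delta_rot": [0, 0, -9.4], "fingers": 1}, {"travel": [13.8, -20.2, 4.2], "delta_rot": [0, 0, -9.3], "fingers": 1}, {"travel": [16.8, -17.7, 4.1], "delta_rot": [0.1, 0, -9.4], "fingers": 1}, {"travel": [19.6, -14.7, 4.2], "delta_rot": [0, 0, -9.3], "fingers": 1}, {"travel": [21.7, -11.4, 4.2], "delta_rot": [0, 0, -9.4], "fingers": 1}, {"travel": [23.2, -7.6, 4.2], "delta_rot": [0, 0, -9.3], "fingers": 1}, {"travel": [24.2, -3.9, 4.2], "delta_rot": [0, 0, -9.3], "fingers": 1}, {"travel": [24.4, 0.2, 4.2], "delta_rot": [0, 0, -9.4], "fingers": 1}]
```

Call:
send_rows:
  plan:
    - {"travel": [0,0,-25],"delta_rot": [0,0,0],"fingers": 1}
    - {"travel": [0,0,-25],"delta_rot": [0,0,0],"fingers": 1}
    - {"travel": [0,0,-25],"delta_rot": [0,0,0],"fingers": 1}
    - {"travel": [-1,-24,4],"delta_rot": [0,0,-9.3],"fingers": 1}
    - {"travel": [3,-24,4],"delta_rot": [0,0,-9.4],"fingers": 1}
    - {"travel": [6.5,-23.5,4],"delta_rot": [0,0,-9.3],"fingers": 1}
    - {"travel": [10.5,-22,4],"delta_rot": [0,0,-9.4],"fingers": 1}
    - {"travel": [14,-20,4],"delta_rot": [0,0,-9.3],"fingers": 1}
    - {"travel": [17,-18,4],"delta_rot": [0,0,-9.4],"fingers": 1}
    - {"travel": [19.5,-14.5,4],"delta_rot": [0,0,-9.3],"fingers": 1}
    - {"travel": [21.5,-11.5,4],"delta_rot": [0,0,-9.4],"fingers": 1}
    - {"travel": [23,-7.5,4],"delta_rot": [0,0,-9.3],"fingers": 1}
    - {"travel": [24,-4,4],"delta_rot": [0,0,-9.3],"fingers": 1}
    - {"travel": [24.5,0,4],"delta_rot": [0,0,-9.4],"fingers": 1}
    - {"travel": [0,0,0],"delta_rot": [0,0,0],"fingers": 1}
    - {"travel": [0,0,0],"delta_rot": [0,0,0],"fingers": 1}

```text
clock: 24.8
eef_pos: [509.8, 204.9, 71.1]
eef_rot: [3.142, 0.0, 1.859]
wrist_force: [-0.0, 0.2, -1.1]
finger_gap: 63.6
```

```bash
python3 -c "
from bars import *
s=manip.read_state();print(s['eef_pos'],s['eef_rot'][2]*57.3,s['finger_gap'])
c=shot('wrist','place1.png');bars(c)
c=shot('scene');print(pt('blue','scene',c))
"
```

```text
[509.8117092  204.93915588  71.07862302] 106.54516754851986 63.61560308767557
blue 0.87 c 511.1 204.3 size 64 23 axis 16.3 ztop 63.7
brown 0.43 c 722.5 234.6 size 11 4 axis 47.0 ztop 35.0
brown 0.19 c 554.5 77.9 size 124 24 axis 14.3 ztop 20.6
[(0.68, [510.1, 201.2, 57.5])]
```

View pics/place1.png

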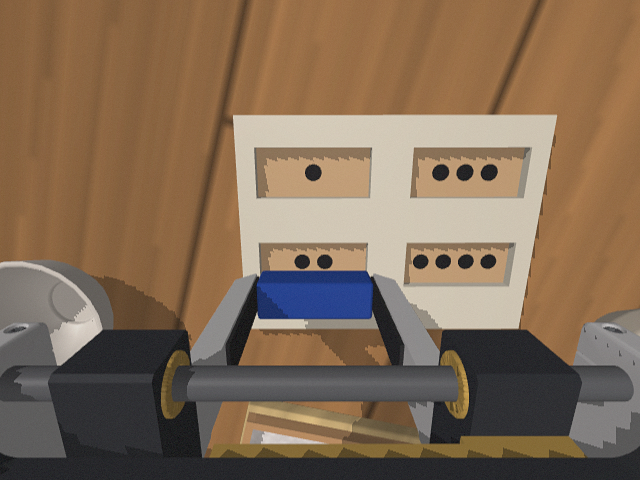

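Blue is held level at (315,295) above the two-dot pocket (313,265). Now pocket rims by ray from this closer view.

```bash
python3 -c "
from pk import *
c=camera('wrist');c['W']=T()@c['tool_from_camera']
def m(*q): return np.mean([ray(c,u,v,14)[:2] for u,v in q],0).round(1)
print('p1',m((255,147),(371,148),(371,198),(257,198)),'p4',m((415,243),(515,242),(509,287),(405,285)),'p3',m((415,147),(531,148),(525,198),(411,198)))
print('p2 rim top', ray(c,259,243,14),ray(c,367,243,14), 'rack', m((234,115),(556,115),(523,330),(248,330)))
"
```

```text
p1 [492.  266.7] p4 [606.3 236.8] p3 [587.6 295.3]
p2 rim top [470.01964315 212.09284065  14.        ] [539.59812814 232.89554172  14.        ] rack [551.7 244.5]
```

Call:
send_rows:
  plan:
    - {"travel": [2.5,0,10],"delta_rot": [0,0,0],"fingers": 1}
    - {"travel": [0,0,8],"delta_rot": [0,0,0],"fingers": 1}
    - {"travel": [0,0,6],"delta_rot": [0,0,0],"fingers": 1}
    - {"travel": [0,0,4],"delta_rot": [0,0,0],"fingers": 1}
    - {"travel": [0,0,4],"delta_rot": [0,0,0],"fingers": 1}
    - {"travel": [0,0,4],"delta_rot": [0,0,0],"fingers": 1}
    - {"travel": [0,0,0],"delta_rot": [0,0,0],"fingers": 1}
    - {"travel": [0,0,0],"delta_rot": [0,0,0],"fingers": 1}

```text
clock: 26.15
eef_pos: [509.0, 207.8, 34.9]
eef_rot: [3.141, 0.0, 1.862]
wrist_force: [-0.2, 0.2, -0.9]
finger_gap: 63.6
```

Call:
send_rows:
  plan:
    - {"travel": [0,0,0],"delta_rot": [0,0,0],"fingers": -0.7}
    - {"travel": [0,0,0],"delta_rot": [0,0,0],"fingers": -0.7}
    - {"travel": [0,0,0],"delta_rot": [0,0,0],"fingers": -0.7}
    - {"travel": [0,0,-15],"delta_rot": [0,0,0],"fingers": -0.7}
    - {"travel": [0,0,-25],"delta_rot": [0,0,0],"fingers": -0.7}
    - {"travel": [0,0,-35],"delta_rot": [0,0,0],"fingers": -0.7}
    - {"travel": [0,0,-25],"delta_rot": [0,0,0],"fingers": -0.7}
    - {"travel": [0,0,0],"delta_rot": [0,0,0],"fingers": -0.7}

```text
clock: 27.15
eef_pos: [509.9, 208.1, 137.4]
eef_rot: [3.137, -0.0, 1.862]
wrist_force: [0.1, 0.6, -0.8]
finger_gap: 80.1
```

```bash
python3 -c "
from bars import *
print(manip.read_state()['eef_pos'])
c=shot('wrist');bars(c)
c=shot('scene');print([pt(k,'scene',c) for k in ('blue','green','brown','white')])
rows([([665,-45,200],tool(4),-.7,45)])
"
```

```text
[509.86182304 208.136301   137.43521639]
blue 0.57 c 510.2 207.5 size 64 22 axis 16.5 ztop 27.6
brown 0.58 c 741.0 224.6 size 49 23 axis 38.8 ztop 61.2
[[(0.64, [506.9, 203.6, 19.8])], [(0.63, [674.6, -58.9, 20.9])], [(0.6, [566.5, -84.3, 22.9])], [(0.58, [496.1, 448.8, -2.9])]]
11 [{"travel": [-26.1, 7, -6], "delta_rot": [0, 0, 9.3], "fingers": -0.7}, {"travel": [-24.6, 11.1, -5.9], "delta_rot": [0, 0, 9.4], "fingers": -0.7}, {"travel": [-22.5, 15, -6], "delta_rot": [0, 0, 9.3], "fingers": -0.7}, {"travel": [-19.8, 18.4, -5.9], "delta_rot": [0, 0, 9.3], "fingers": -0.7}, {"travel": [-16.5, 21.3, -6], "delta_rot": [0, 0, 9.4], "fingers": -0.7}, {"travel": [-12.8, 23.8, -6], "delta_rot": [0, 0, 9.3], "fingers": -0.7}, {"travel": [-8.8, 25.5, -5.9], "delta_rot": [0, 0, 9.4], "fingers": -0.7}, {"travel": [-4.5, 26.7, -6], "delta_rot": [0, 0, 9.3], "fingers": -0.7}, {"travel": [-0.1, 27, -6], "delta_rot": [0, 0, 9.3], "fingers": -0.7}, {"travel": [4.2, 26.7, -5.9], "delta_rot": [0, 0, 9.4], "fingers": -0.7}, {"travel": [8.5, 25.6, -6], "delta_rot": [0, 0, 9.3], "fingers": -0.7}]
```

Call:
send_rows:
  plan:
    - {"travel": [-26,7,-6],"delta_rot": [0,0,9.3],"fingers": -0.7}
    - {"travel": [-24.5,11,-6],"delta_rot": [0,0,9.4],"fingers": -0.7}
    - {"travel": [-22.5,15,-6],"delta_rot": [0,0,9.3],"fingers": -0.7}
    - {"travel": [-20,18.5,-6],"delta_rot": [0,0,9.3],"fingers": -0.7}
    - {"travel": [-16.5,21.5,-6],"delta_rot": [0,0,9.4],"fingers": -0.7}
    - {"travel": [-13,24,-6],"delta_rot": [0,0,9.3],"fingers": -0.7}
    - {"travel": [-9,25.5,-6],"delta_rot": [0,0,9.4],"fingers": -0.7}
    - {"travel": [-4.5,26.5,-6],"delta_rot": [0,0,9.3],"fingers": -0.7}
    - {"travel": [0,27,-6],"delta_rot": [0,0,9.3],"fingers": -0.7}
    - {"travel": [4,26.5,-6],"delta_rot": [0,0,9.4],"fingers": -0.7}
    - {"travel": [8.5,25.5,-6],"delta_rot": [0,0,9.3],"fingers": -0.7}
    - {"travel": [0,0,0],"delta_rot": [0,0,0],"fingers": -0.7}
    - {"travel": [0,0,0],"delta_rot": [0,0,0],"fingers": -0.7}

```text
clock: 29.22
eef_pos: [664.5, -44.5, 200.4]
eef_rot: [-3.141, 0.001, 0.073]
wrist_force: [0.1, 1.0, 0.0]
finger_gap: 79.5
```

```bash
python3 -c "
from bars import *
print(manip.read_state()['eef_pos'])
c=shot('wrist');bars(c)
"
```

```text
[664.45457245 -44.54606314 200.37846389]
blue 0.57 c 537.0 213.5 size 24 15 axis -88.3 ztop 27.5
green 0.88 c 678.2 -55.1 size 63 22 axis -86.9 ztop 33.8
brown 0.6 c 568.3 -81.4 size 63 23 axis -85.3 ztop 33.6
brown 0.28 c 575.8 251.0 size 147 147 axis -73.8 ztop 14.1
```

Call:
send_rows:
  plan:
    - {"travel": [13,11.5,25],"delta_rot": [0,0,0],"fingers": -0.8}
    - {"travel": [0,0,45],"delta_rot": [0,0,0],"fingers": -0.8}
    - {"travel": [0,0,40],"delta_rot": [0,0,0],"fingers": -0.8}
    - {"travel": [0,0,25],"delta_rot": [0,0,0],"fingers": -0.8}
    - {"travel": [0,0,15],"delta_rot": [0,0,0],"fingers": -0.8}
    - {"travel": [0,0,10],"delta_rot": [0,0,0],"fingers": -0.8}
    - {"travel": [0,0,0],"delta_rot": [0,0,0],"fingers": 1}
    - {"travel": [0,0,0],"delta_rot": [0,0,0],"fingers": 1}
    - {"travel": [0,0,0],"delta_rot": [0,0,0],"fingers": 1}
    - {"travel": [0,0,0],"delta_rot": [0,0,0],"fingers": 1}

```text
clock: 30.68
eef_pos: [679.1, -55.7, 41.9]
eef_rot: [3.141, -0.002, 0.07]
wrist_force: [-0.7, 0.1, 5.8]
finger_gap: 63.6
```

```bash
python3 -c "
from pk import *
M=T();print(M[:3,3]); M[:3,3]+=[0,0,75]
rows([([587.5,295.5,75],tool(106.7),1,35)],M)"
```

```text
[679.05896889 -55.72906221  41.94812453]
11 [{"travel": [-6.1, -32.4, 3.8], "delta_rot": [0, 0, -9.3], "fingers": 1}, {"travel": [-0.7, -33, 3.8], "delta_rot": [0, 0, -9.4], "fingers": 1}, {"travel": [4.6, -32.7, 3.8], "delta_rot": [0, 0, -9.3], "fingers": 1}, {"travel": [9.9, -31.5, 3.8], "delta_rot": [0, 0, -9.3], "fingers": 1}, {"travel": [14.8, -29.5, 3.8], "delta_rot": [0, 0, -9.4], "fingers": 1}, {"travel": [19.4, -26.6, 3.8], "delta_rot": [0.1, 0, -9.3], "fingers": 1}, {"travel": [23.5, -23.2, 3.8], "delta_rot": [0, 0, -9.3], "fingers": 1}, {"travel": [27, -19.1, 3.8], "delta_rot": [0, 0, -9.4], "fingers": 1}, {"travel": [29.6, -14.4, 3.9], "delta_rot": [0, 0, -9.3], "fingers": 1}, {"travel": [31.6, -9.4, 3.8], "delta_rot": [0, 0, -9.4], "fingers": 1}, {"travel": [32.8, -4.1, 3.8], "delta_rot": [0, 0, -9.3], "fingers": 1}]
```

Call:
send_rows:
  plan:
    - {"travel": [0,0,-25],"delta_rot": [0,0,0],"fingers": 1}
    - {"travel": [0,0,-25],"delta_rot": [0,0,0],"fingers": 1}
    - {"travel": [0,0,-25],"delta_rot": [0,0,0],"fingers": 1}
    - {"travel": [-6,-32.5,4],"delta_rot": [0,0,-9.3],"fingers": 1}
    - {"travel": [-0.5,-33,4],"delta_rot": [0,0,-9.4],"fingers": 1}
    - {"travel": [4.5,-32.5,4],"delta_rot": [0,0,-9.3],"fingers": 1}
    - {"travel": [10,-31.5,4],"delta_rot": [0,0,-9.3],"fingers": 1}
    - {"travel": [15,-29.5,4],"delta_rot": [0,0,-9.4],"fingers": 1}
    - {"travel": [19.5,-26.5,4],"delta_rot": [0,0,-9.3],"fingers": 1}
    - {"travel": [23.5,-23,4],"delta_rot": [0,0,-9.3],"fingers": 1}
    - {"travel": [27,-19,4],"delta_rot": [0,0,-9.4],"fingers": 1}
    - {"travel": [29.5,-14.5,4],"delta_rot": [0,0,-9.3],"fingers": 1}
    - {"travel": [31.5,-9.5,4],"delta_rot": [0,0,-9.4],"fingers": 1}
    - {"travel": [33,-4,4],"delta_rot": [0,0,-9.3],"fingers": 1}
    - {"travel": [0,0,0],"delta_rot": [0,0,0],"fingers": 1}
    - {"travel": [0,0,0],"delta_rot": [0,0,0],"fingers": 1}

```text
clock: 32.67
eef_pos: [588.0, 295.1, 72.0]
eef_rot: [-3.142, 0.0, 1.86]
wrist_force: [0.2, 0.3, -0.5]
finger_gap: 63.5
```

```bash
python3 -c "
from bars import *
s=manip.read_state();print(s['eef_pos'],s['eef_rot'][2]*57.3,s['finger_gap'])
c=shot('wrist','place2.png');bars(c)
"
```

```text
[587.96472543 295.12543379  71.95961614] 106.59816677613969 63.531994408968906
green 0.85 c 589.3 294.7 size 64 22 axis 16.0 ztop 63.5
green 0.57 c 545.4 260.1 size 199 114 axis 16.6 ztop 13.5
```

Call:
send_rows:
  plan:
    - {"travel": [0,-0.5,10],"delta_rot": [0,0,0],"fingers": 1}
    - {"travel": [0,0,8],"delta_rot": [0,0,0],"fingers": 1}
    - {"travel": [0,0,6],"delta_rot": [0,0,0],"fingers": 1}
    - {"travel": [0,0,4],"delta_rot": [0,0,0],"fingers": 1}
    - {"travel": [0,0,4],"delta_rot": [0,0,0],"fingers": 1}
    - {"travel": [0,0,4],"delta_rot": [0,0,0],"fingers": 1}
    - {"travel": [0,0,0],"delta_rot": [0,0,0],"fingers": 1}
    - {"travel": [0,0,0],"delta_rot": [0,0,0],"fingers": 1}

```text
clock: 33.88
eef_pos: [587.4, 295.5, 36.0]
eef_rot: [3.141, -0.0, 1.862]
wrist_force: [0.0, 1.3, -0.5]
finger_gap: 63.7
```

Call:
send_rows:
  plan:
    - {"travel": [0,0,0],"delta_rot": [0,0,0],"fingers": -0.7}
    - {"travel": [0,0,0],"delta_rot": [0,0,0],"fingers": -0.7}
    - {"travel": [0,0,0],"delta_rot": [0,0,0],"fingers": -0.7}
    - {"travel": [0,0,-15],"delta_rot": [0,0,0],"fingers": -0.7}
    - {"travel": [0,0,-25],"delta_rot": [0,0,0],"fingers": -0.7}
    - {"travel": [0,0,-35],"delta_rot": [0,0,0],"fingers": -0.7}
    - {"travel": [0,0,-25],"delta_rot": [0,0,0],"fingers": -0.7}
    - {"travel": [0,0,0],"delta_rot": [0,0,0],"fingers": -0.7}

```text
clock: 34.88
eef_pos: [588.2, 295.9, 138.9]
eef_rot: [3.137, -0.001, 1.862]
wrist_force: [-1.3, -0.0, -0.7]
finger_gap: 79.9
```

```bash
python3 -c "
from bars import *
print(manip.read_state()['eef_pos'])
c=shot('wrist');bars(c)
rows([([555,-70,200],tool(4),-.7,45)])
"
```

```text
[588.17102756 295.8752298  138.88461151]
blue 0.65 c 496.1 203.6 size 34 22 axis 15.2 ztop 27.5
green 0.89 c 588.9 295.2 size 64 23 axis 16.0 ztop 27.6
brown 0.43 c 550.1 244.6 size 198 147 axis 16.5 ztop 13.6
11 [{"travel": [-31, -12.3, -5.9], "delta_rot": [0, 0, 9.3], "fingers": -0.7}, {"travel": [-32.5, -7.2, -5.9], "delta_rot": [0, 0, 9.4], "fingers": -0.7}, {"travel": [-33.3, -1.7, -5.9], "delta_rot": [0, 0, 9.3], "fingers": -0.7}, {"travel": [-33.2, 3.6, -5.9], "delta_rot": [0, 0, 9.3], "fingers": -0.7}, {"travel": [-32.1, 9, -5.9], "delta_rot": [0, 0.1, 9.4], "fingers": -0.7}, {"travel": [-30.2, 14, -6], "delta_rot": [0, 0, 9.3], "fingers": -0.7}, {"travel": [-27.5, 18.8, -5.9], "delta_rot": [0, 0, 9.4], "fingers": -0.7}, {"travel": [-24.1, 23.1, -6], "delta_rot": [0, 0, 9.3], "fingers": -0.7}, {"travel": [-20.1, 26.6, -6], "delta_rot": [-0.1, 0, 9.3], "fingers": -0.7}, {"travel": [-15.5, 29.5, -5.9], "delta_rot": [0, 0, 9.4], "fingers": -0.7}, {"travel": [-10.5, 31.6, -5.9], "delta_rot": [0, 0, 9.3], "fingers": -0.7}]
```

Call:
send_rows:
  plan:
    - {"travel": [-31,-12.5,-6],"delta_rot": [0,0,9.3],"fingers": -0.7}
    - {"travel": [-32.5,-7,-6],"delta_rot": [0,0,9.4],"fingers": -0.7}
    - {"travel": [-33.5,-1.5,-6],"delta_rot": [0,0,9.3],"fingers": -0.7}
    - {"travel": [-33,3.5,-6],"delta_rot": [0,0,9.3],"fingers": -0.7}
    - {"travel": [-32,9,-6],"delta_rot": [0,0,9.4],"fingers": -0.7}
    - {"travel": [-30,14,-6],"delta_rot": [0,0,9.3],"fingers": -0.7}
    - {"travel": [-27.5,19,-6],"delta_rot": [0,0,9.4],"fingers": -0.7}
    - {"travel": [-24,23,-6],"delta_rot": [0,0,9.3],"fingers": -0.7}
    - {"travel": [-20,26.5,-6],"delta_rot": [0,0,9.3],"fingers": -0.7}
    - {"travel": [-15.5,29.5,-6],"delta_rot": [0,0,9.4],"fingers": -0.7}
    - {"travel": [-10.5,31.5,-6],"delta_rot": [0,0,9.3],"fingers": -0.7}
    - {"travel": [0,0,0],"delta_rot": [0,0,0],"fingers": -0.7}
    - {"travel": [0,0,0],"delta_rot": [0,0,0],"fingers": -0.7}

```text
clock: 36.7
eef_pos: [555.6, -68.8, 201.2]
eef_rot: [-3.141, 0.001, 0.072]
wrist_force: [0.9, 0.9, 0.8]
finger_gap: 79.6
```

```bash
python3 -c "
from bars import *
s=manip.read_state();print(s['eef_pos'],s['eef_rot'][2]*57.3)
c=shot('wrist');bars(c)
"
```

```text
[555.618119   -68.8142695  201.22063598] 4.114011856495941
blue 0.66 c 511.8 205.6 size 63 23 axis 16.8 ztop 28.0
blue 0.51 c 622.1 -295.3 size 175 12 axis 3.0 ztop 102.7
brown 0.73 c 568.1 -81.2 size 62 22 axis -85.9 ztop 33.9
brown 0.54 c 511.3 206.1 size 64 24 axis 17.0 ztop 28.0
```

Call:
send_rows:
  plan:
    - {"travel": [11.5,13.5,25],"delta_rot": [0,0,0],"fingers": -0.8}
    - {"travel": [0,0,45],"delta_rot": [0,0,0],"fingers": -0.8}
    - {"travel": [0,0,40],"delta_rot": [0,0,0],"fingers": -0.8}
    - {"travel": [0,0,25],"delta_rot": [0,0,0],"fingers": -0.8}
    - {"travel": [0,0,15],"delta_rot": [0,0,0],"fingers": -0.8}
    - {"travel": [0,0,10],"delta_rot": [0,0,0],"fingers": -0.8}
    - {"travel": [0,0,0],"delta_rot": [0,0,0],"fingers": 1}
    - {"travel": [0,0,0],"delta_rot": [0,0,0],"fingers": 1}
    - {"travel": [0,0,0],"delta_rot": [0,0,0],"fingers": 1}
    - {"travel": [0,0,0],"delta_rot": [0,0,0],"fingers": 1}

```text
clock: 38.15
eef_pos: [568.7, -82.0, 42.8]
eef_rot: [3.141, -0.001, 0.07]
wrist_force: [-0.2, 0.8, 7.0]
finger_gap: 63.5
```

```bash
python3 -c "
from pk import *
M=T();print(M[:3,3]); M[:3,3]+=[0,0,75]
rows([([606,236.3,75],tool(106.7),1,35)],M)"
```

```text
[568.67908683 -82.03637849  42.81035834]
11 [{"travel": [5.4, -28.6, 3.9], "delta_rot": [0, 0, -9.3], "fingers": 1}, {"travel": [10, -27.4, 3.9], "delta_rot": [0, 0, -9.4], "fingers": 1}, {"travel": [14.3, -25.4, 3.9], "delta_rot": [0, 0, -9.3], "fingers": 1}, {"travel": [18.2, -22.8, 3.9], "delta_rot": [0, 0, -9.3], "fingers": 1}, {"travel": [21.6, -19.5, 3.8], "delta_rot": [0, 0, -9.4], "fingers": 1}, {"travel": [24.6, -15.7, 3.9], "delta_rot": [0.1, 0, -9.3], "fingers": 1}, {"travel": [26.7, -11.5, 3.9], "delta_rot": [0, 0, -9.3], "fingers": 1}, {"travel": [28.3, -7.1, 3.9], "delta_rot": [0, 0, -9.4], "fingers": 1}, {"travel": [29, -2.3, 4], "delta_rot": [0, 0, -9.3], "fingers": 1}, {"travel": [29.1, 2.4, 3.9], "delta_rot": [0, 0, -9.4], "fingers": 1}, {"travel": [28.2, 7.1, 3.9], "delta_rot": [0, 0, -9.3], "fingers": 1}]
```

Call:
send_rows:
  plan:
    - {"travel": [0,0,-25],"delta_rot": [0,0,0],"fingers": 1}
    - {"travel": [0,0,-25],"delta_rot": [0,0,0],"fingers": 1}
    - {"travel": [0,0,-25],"delta_rot": [0,0,0],"fingers": 1}
    - {"travel": [5.5,-28.5,4],"delta_rot": [0,0,-9.3],"fingers": 1}
    - {"travel": [10,-27.5,4],"delta_rot": [0,0,-9.4],"fingers": 1}
    - {"travel": [14.5,-25.5,4],"delta_rot": [0,0,-9.3],"fingers": 1}
    - {"travel": [18,-23,4],"delta_rot": [0,0,-9.3],"fingers": 1}
    - {"travel": [21.5,-19.5,4],"delta_rot": [0,0,-9.4],"fingers": 1}
    - {"travel": [24.5,-15.5,4],"delta_rot": [0,0,-9.3],"fingers": 1}
    - {"travel": [26.5,-11.5,4],"delta_rot": [0,0,-9.3],"fingers": 1}
    - {"travel": [28.5,-7,4],"delta_rot": [0,0,-9.4],"fingers": 1}
    - {"travel": [29,-2.5,4],"delta_rot": [0,0,-9.3],"fingers": 1}
    - {"travel": [29,2.5,4],"delta_rot": [0,0,-9.4],"fingers": 1}
    - {"travel": [28,7,4],"delta_rot": [0,0,-9.3],"fingers": 1}
    - {"travel": [0,0,0],"delta_rot": [0,0,0],"fingers": 1}
    - {"travel": [0,0,0],"delta_rot": [0,0,0],"fingers": 1}

```text
clock: 40.15
eef_pos: [605.3, 235.4, 72.9]
eef_rot: [-3.141, 0.0, 1.86]
wrist_force: [0.2, 0.4, -1.1]
finger_gap: 64.1
```

```bash
python3 -c "
from bars import *
s=manip.read_state();print(s['eef_pos'],s['eef_rot'][2]*57.3,s['finger_gap'])
c=shot('wrist','place3.png');bars(c)
"
```

```text
[605.29575829 235.35775757  72.90576927] 106.55393139993056 64.106056076338
blue 0.83 c 510.6 207.7 size 64 22 axis 16.4 ztop 27.6
green 0.97 c 588.8 294.9 size 64 22 axis 16.5 ztop 27.8
brown 0.73 c 606.4 235.2 size 64 22 axis 16.9 ztop 63.6
```

Call:
send_rows:
  plan:
    - {"travel": [0.5,0,10],"delta_rot": [0,0,0],"fingers": 1}
    - {"travel": [0,0,8],"delta_rot": [0,0,0],"fingers": 1}
    - {"travel": [0,0,6],"delta_rot": [0,0,0],"fingers": 1}
    - {"travel": [0,0,4],"delta_rot": [0,0,0],"fingers": 1}
    - {"travel": [0,0,4],"delta_rot": [0,0,0],"fingers": 1}
    - {"travel": [0,0,4],"delta_rot": [0,0,0],"fingers": 1}
    - {"travel": [0,0,0],"delta_rot": [0,0,0],"fingers": 1}
    - {"travel": [0,0,0],"delta_rot": [0,0,0],"fingers": 1}

```text
clock: 41.35
eef_pos: [605.3, 236.5, 36.9]
eef_rot: [3.142, 0.0, 1.862]
wrist_force: [-0.2, 0.1, -0.5]
finger_gap: 63.7
```

Call:
send_rows:
  plan:
    - {"travel": [0,0,0],"delta_rot": [0,0,0],"fingers": -0.7}
    - {"travel": [0,0,0],"delta_rot": [0,0,0],"fingers": -0.7}
    - {"travel": [0,0,0],"delta_rot": [0,0,0],"fingers": -0.7}
    - {"travel": [0,0,-15],"delta_rot": [0,0,0],"fingers": -0.7}
    - {"travel": [0,0,-25],"delta_rot": [0,0,0],"fingers": -0.7}
    - {"travel": [0,0,-35],"delta_rot": [0,0,0],"fingers": -0.7}
    - {"travel": [0,0,-35],"delta_rot": [0,0,0],"fingers": -0.7}
    - {"travel": [0,0,0],"delta_rot": [0,0,0],"fingers": -0.7}

```text
clock: 42.35
eef_pos: [606.4, 236.9, 151.2]
eef_rot: [3.135, -0.0, 1.862]
wrist_force: [0.6, -0.8, -0.7]
finger_gap: 79.6
```

```bash
python3 -c "
from bars import *
print(manip.read_state()['eef_pos'])
c=shot('wrist','after.png');bars(c)
c=shot('scene');print(pt('lid_bar','scene',c),pt('tip_rod','scene',c))
c=shot('side');print(pt('lid_bar','side',c),pt('tip_rod','side',c))
rows([([600,-100,300],tool(4),0.35,60),([627,-346,300],tool(4),0.35,50)])
"
```

```text
[606.43001221 236.92198507 151.19107314]
blue 0.77 c 510.8 207.8 size 64 22 axis 16.4 ztop 27.6
blue 0.66 c 588.7 295.0 size 64 22 axis 15.5 ztop 27.9
green 0.66 c 588.7 295.1 size 64 21 axis 15.9 ztop 27.9
[(0.88, [622.0, -354.0, 204.9]), (0.45, [587.7, 294.3, 4.3])] [(0.8, [464.3, -274.6, 50.3]), (0.68, [490.3, 260.1, 3.7])]
[(0.66, [628.2, -353.0, 204.7]), (0.62, [586.4, 293.8, 9.3])] [(0.91, [467.6, -271.5, 57.0])]
16 [{"travel": [-29.2, -9.2, -13.9], "delta_rot": [0, 0, 9.3], "fingers": 0.35}, {"travel": [-30.2, -4.5, -14], "delta_rot": [0, 0, 9.4], "fingers": 0.35}, {"travel": [-30.6, 0.6, -13.9], "delta_rot": [0, 0, 9.3], "fingers": 0.35}, {"travel": [-30.1, 5.6, -14], "delta_rot": [0, 0, 9.3], "fingers": 0.35}, {"travel": [-28.8, 10.3, -13.9], "delta_rot": [0, 0, 9.4], "fingers": 0.35}, {"travel": [-26.8, 14.9, -14], "delta_rot": [0, 0, 9.3], "fingers": 0.35}, {"travel": [-23.9, 19, -13.9], "delta_rot": [0, 0, 9.4], "fingers": 0.35}, {"travel": [-20.6, 22.6, -14], "delta_rot": [0, 0, 9.3], "fingers": 0.35}, {"travel": [-16.6, 25.7, -13.9], "delta_rot": [0, 0, 9.3], "fingers": 0.35}, {"travel": [-12.2, 28.1, -13.9], "delta_rot": [0, 0, 9.4], "fingers": 0.35}, {"travel": [-7.6, 29.6, -14], "delta_rot": [0, 0, 9.3], "fingers": 0.35}, {"travel": [2, 49.5, 0], "delta_rot": [0, 0, 0], "fingers": 0.35}, {"travel": [1.9, 49.4, 0], "delta_rot": [0, 0, 0], "fingers": 0.35}, {"travel": [2, 49.5, 0], "delta_rot": [0, 0, 0], "fingers": 0.35}, {"travel": [1.9, 49.4, 0], "delta_rot": [0, 0, 0], "fingers": 0.35}, {"travel": [2, 49.5, 0.1], "delta_rot": [0, 0, 0], "fingers": 0.35}]
```

View pics/after.png

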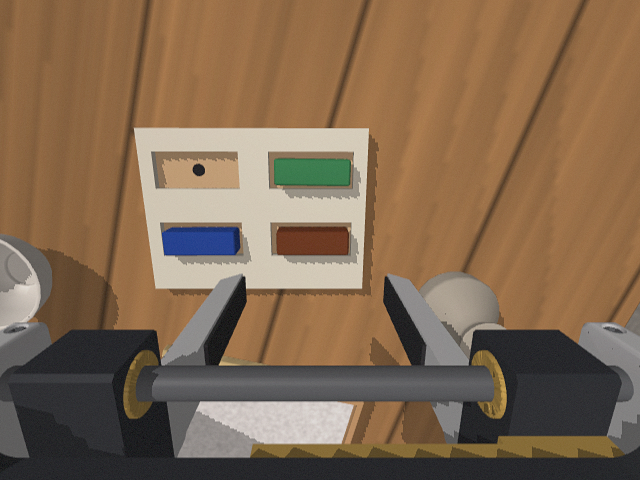

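All three bars sit in their pockets: blue (200,241), green (312,171), brown (313,241). The one-dot pocket is empty, as expected. Now I shut the lid.

Call:
send_rows:
  plan:
    - {"travel": [-29,-9,-10],"delta_rot": [0,0,9.3],"fingers": 0.3}
    - {"travel": [-30,-4.5,-10],"delta_rot": [0,0,9.4],"fingers": 0.3}
    - {"travel": [-30.5,0.5,-10],"delta_rot": [0,0,9.3],"fingers": 0.3}
    - {"travel": [-30,5.5,-10],"delta_rot": [0,0,9.3],"fingers": 0.3}
    - {"travel": [-29,10.5,-10],"delta_rot": [0,0,9.4],"fingers": 0.3}
    - {"travel": [-27,15,-11],"delta_rot": [0,0,9.3],"fingers": 0.3}
    - {"travel": [-24,19,-11],"delta_rot": [0,0,9.4],"fingers": 0.3}
    - {"travel": [-20.5,22.5,-11],"delta_rot": [0,0,9.3],"fingers": 0.3}
    - {"travel": [-16.5,25.5,-11],"delta_rot": [0,0,9.3],"fingers": 0.3}
    - {"travel": [-12,28,-11],"delta_rot": [0,0,9.4],"fingers": 0.3}
    - {"travel": [-7.5,29.5,-11],"delta_rot": [0,0,9.3],"fingers": 0.3}
    - {"travel": [2,50,0],"delta_rot": [0,0,0],"fingers": 0.3}
    - {"travel": [2,50,0],"delta_rot": [0,0,0],"fingers": 0.3}
    - {"travel": [2,50,0],"delta_rot": [0,0,0],"fingers": 0.3}
    - {"travel": [2,50,0],"delta_rot": [0,0,0],"fingers": 0.3}
    - {"travel": [2,50,0],"delta_rot": [0,0,0],"fingers": 0.3}
    - {"travel": [0,0,0],"delta_rot": [0,0,0],"fingers": 0.3}
    - {"travel": [0,0,0],"delta_rot": [0,0,0],"fingers": 0.3}

```text
clock: 45.1
eef_pos: [627.6, -347.5, 262.6]
eef_rot: [-3.141, 0.0, 0.07]
wrist_force: [-0.6, 0.2, 0.1]
finger_gap: 32.7
```

```bash
python3 -c "
from pk import *
s=manip.read_state();print(s['eef_pos'],s['eef_rot'],s['finger_gap'])
c=shot('wrist');print(pt('lid_bar','wrist',c),pt('lid_hinge','wrist',c))
"
```

```text
[ 627.59382884 -347.47387056  262.58670703] [-3.14108885e+00  3.78707337e-04  6.99621132e-02] 32.65304703805064
[(0.88, [625.5, -348.9, 205.9])] [(0.74, [622.0, -272.4, 67.4])]
```

Call:
send_rows:
  plan:
    - {"travel": [0,2.5,20],"delta_rot": [0,0,0],"fingers": 0.3}
    - {"travel": [0,0,20],"delta_rot": [0,0,0],"fingers": 0.3}
    - {"travel": [0,0,14],"delta_rot": [0,0,0],"fingers": 0.3}
    - {"travel": [0,0,0],"delta_rot": [0,0,0],"fingers": 1}
    - {"travel": [0,0,0],"delta_rot": [0,0,0],"fingers": 1}
    - {"travel": [0,0,0],"delta_rot": [0,0,0],"fingers": 1}
    - {"travel": [0,0,0],"delta_rot": [0,0,0],"fingers": 1}
  grip_force: 15

```text
clock: 46.12
eef_pos: [628.0, -350.9, 210.0]
eef_rot: [3.14, -0.002, 0.07]
wrist_force: [0.7, -4.6, 3.9]
finger_gap: 9.6
```

```bash
python3 -c "
from pk import *
M=T();p=M[:3,3];print(p)
y=np.array([-np.sin(np.radians(4)),np.cos(np.radians(4)),0]);z=np.array([0,0,1])
h=np.array([623.5,-274.7,65]); v=p-h; a=np.arctan2(v[2],v@y); r=np.hypot(v[2],v@y); print(a,r)
a1=np.arctan2(3,162)
rows([(p+(r*np.cos(t)-r*np.cos(a))*y+(r*np.sin(t)-r*np.sin(a))*z,None,1,-1) for t in np.linspace(a,a1,21)[1:]])
"
```

```text
[ 628.01402621 -350.91269137  210.04791899]
2.055279188369785 163.91152524771698
20 [{"travel": [0, -15.1, -7], "delta_rot": [0, 0, 0], "fingers": 1}, {"travel": [0, -15.8, -5.5], "delta_rot": [0, 0, 0], "fingers": 1}, {"travel": [0, -16.2, -3.8], "delta_rot": [0, 0, 0], "fingers": 1}, {"travel": [0, -16.6, -2.2], "delta_rot": [0, 0, 0], "fingers": 1}, {"travel": [0, -16.7, -0.5], "delta_rot": [0, 0, 0], "fingers": 1}, {"travel": [0, -16.6, 1.3], "delta_rot": [0, 0, 0], "fingers": 1}, {"travel": [0, -16.4, 2.9], "delta_rot": [0, 0, 0], "fingers": 1}, {"travel": [0, -16.1, 4.6], "delta_rot": [0, 0, 0], "fingers": 1}, {"travel": [0, -15.5, 6.2], "delta_rot": [0, 0, 0], "fingers": 1}, {"travel": [0, -14.8, 7.7], "delta_rot": [0, 0, 0], "fingers": 1}, {"travel": [-0.1, -13.9, 9.2], "delta_rot": [0, 0, 0], "fingers": 1}, {"travel": [0, -12.9, 10.5], "delta_rot": [0, 0, 0], "fingers": 1}, {"travel": [0, -11.8, 11.8], "delta_rot": [0, 0, 0], "fingers": 1}, {"travel": [0, -10.5, 13], "delta_rot": [0, 0, 0], "fingers": 1}, {"travel": [-0.1, -9.2, 13.9], "delta_rot": [0, 0, 0], "fingers": 1}, {"travel": [0, -7.6, 14.8], "delta_rot": [0, 0, 0], "fingers": 1}, {"travel": [0, -6.2, 15.6], "delta_rot": [0, 0, 0], "fingers": 1}, {"travel": [0, -4.5, 16], "delta_rot": [0, 0, 0], "fingers": 1}, {"travel": [-0.1, -2.9, 16.5], "delta_rot": [0, 0, 0], "fingers": 1}, {"travel": [0, -1.2, 16.6], "delta_rot": [0, 0, 0], "fingers": 1}]
```

Call:
send_rows:
  plan:
    - {"travel": [0,-15,-7],"delta_rot": [0,0,0],"fingers": 1}
    - {"travel": [0,-16,-5.5],"delta_rot": [0,0,0],"fingers": 1}
    - {"travel": [0,-16,-4],"delta_rot": [0,0,0],"fingers": 1}
    - {"travel": [0,-16.5,-2],"delta_rot": [0,0,0],"fingers": 1}
    - {"travel": [0,-16.5,-0.5],"delta_rot": [0,0,0],"fingers": 1}
    - {"travel": [0,-16.5,1],"delta_rot": [0,0,0],"fingers": 1}
    - {"travel": [0,-16.5,3],"delta_rot": [0,0,0],"fingers": 1}
    - {"travel": [0,-16,4.5],"delta_rot": [0,0,0],"fingers": 1}
    - {"travel": [0,-15.5,6],"delta_rot": [0,0,0],"fingers": 1}
    - {"travel": [0,-15,7.5],"delta_rot": [0,0,0],"fingers": 1}

```text
clock: 47.38
eef_pos: [616.5, -190.1, 205.1]
eef_rot: [-3.141, 0.0, 0.07]
wrist_force: [8.3, -1.5, -5.4]
finger_gap: 9.5
```

Call:
send_rows:
  plan:
    - {"travel": [0,-14,9],"delta_rot": [0,0,0],"fingers": 1}
    - {"travel": [0,-13,10.5],"delta_rot": [0,0,0],"fingers": 1}
    - {"travel": [0,-12,12],"delta_rot": [0,0,0],"fingers": 1}
    - {"travel": [0,-10.5,13],"delta_rot": [0,0,0],"fingers": 1}
    - {"travel": [0,-9,14],"delta_rot": [0,0,0],"fingers": 1}
    - {"travel": [0,-7.5,15],"delta_rot": [0,0,0],"fingers": 1}
    - {"travel": [0,-6,15.5],"delta_rot": [0,0,0],"fingers": 1}
    - {"travel": [0,-4.5,16],"delta_rot": [0,0,0],"fingers": 1}
    - {"travel": [0,-3,16.5],"delta_rot": [0,0,0],"fingers": 1}
    - {"travel": [0,-1,14],"delta_rot": [0,0,0],"fingers": 1}
    - {"travel": [0,0,0],"delta_rot": [0,0,0],"fingers": 1}

```text
clock: 48.75
eef_pos: [611.7, -112.9, 70.9]
eef_rot: [3.138, -0.003, 0.069]
wrist_force: [8.6, -16.5, -3.8]
finger_gap: 9.8
```

Call:
send_rows:
  plan:
    - {"travel": [0,0,3],"delta_rot": [0,0,0],"fingers": 1}
    - {"travel": [0,0,0],"delta_rot": [0,0,0],"fingers": 0.45}
    - {"travel": [0,0,0],"delta_rot": [0,0,0],"fingers": 0.45}
    - {"travel": [0,0,0],"delta_rot": [0,0,0],"fingers": 0.45}
    - {"travel": [0,0,-15],"delta_rot": [0,0,0],"fingers": 0.45}
    - {"travel": [0,0,-30],"delta_rot": [0,0,0],"fingers": 0.45}
    - {"travel": [0,0,-40],"delta_rot": [0,0,0],"fingers": 0.45}
    - {"travel": [0,-40,-40],"delta_rot": [0,0,0],"fingers": 0.45}
    - {"travel": [-20,-40,-40],"delta_rot": [0,0,0],"fingers": 0.45}
    - {"travel": [-20,-40,0],"delta_rot": [0,0,0],"fingers": 0.45}
    - {"travel": [-20,-40,0],"delta_rot": [0,0,0],"fingers": 0.45}
    - {"travel": [0,0,0],"delta_rot": [0,0,0],"fingers": 0.45}
    - {"travel": [0,0,0],"delta_rot": [0,0,0],"fingers": 0.45}

```text
clock: 50.38
eef_pos: [540.2, 44.2, 233.2]
eef_rot: [3.141, -0.001, 0.07]
wrist_force: [0.2, -0.4, 0.2]
finger_gap: 25.8
```

```bash
python3 -c "
from bars import *
s=manip.read_state();print(s['clock'],s['eef_pos'],s['wrist_force'])
c=shot('wrist');bars(c);print(pt('lid_bar','wrist',c))
for n in ('scene','side'):
    c=shot(n,'end_'+n+'.png'); print([(k,pt(k,n,c)[:1]) for k in ('lid_bar','tip_rod','tip_axis','blue','green','brown')])
"
```

```text
50.375 [540.19570316  44.21239331 233.19571405] [ 0.21374582 -0.42382231  0.15298994]
blue 0.71 c 511.0 206.6 size 64 23 axis 17.6 ztop 27.9
green 0.89 c 589.5 294.3 size 63 23 axis 15.2 ztop 28.0
brown 0.91 c 607.1 235.4 size 64 23 axis 17.1 ztop 28.0
[(0.86, [611.7, -112.3, 67.3])]
[('lid_bar', [(0.71, [610.4, -117.0, 68.4])]), ('tip_rod', [(0.8, [463.6, -271.7, 53.4])]), ('tip_axis', [(0.62, [605.9, -145.7, 59.2])]), ('blue', [(0.53, [508.6, 207.2, 20.7])]), ('green', [(0.78, [586.4, 292.5, 15.3])]), ('brown', [(0.75, [605.7, 233.2, 16.1])])]
[('lid_bar', [(0.66, [610.4, -114.1, 66.7])]), ('tip_rod', [(0.86, [466.9, -272.7, 52.9])]), ('tip_axis', [(0.56, [613.3, -151.4, 67.0])]), ('blue', [(0.79, [512.5, 203.4, 20.5])]), ('green', [(0.72, [588.8, 296.0, 19.0])]), ('brown', [(0.71, [606.7, 231.2, 19.1])])]
```

View pics/end_scene.png

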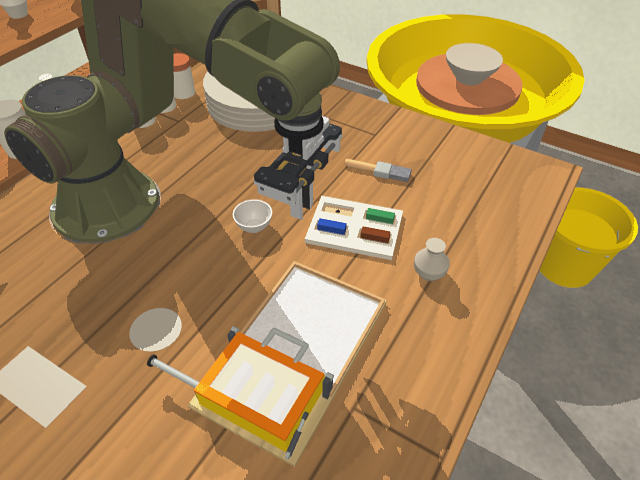

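The final picture shows the lid shut (260,385), blue (332,227), green (380,215) and brown (375,235) in their pockets, the tray empty, and the vase, bowl and brush in place. I'm handing in.

```bash
python3 -c "
from cell import manip
print(manip.sign_off())"
```

```text
the job is handed in; nothing more can be done
None
```

I finished the task and handed it in at about 50 s of the 210 s allowed; the hand-in gave no verdict.

- **Lid and box:** I swung the lid back past its detent to about 2.05 rad. Then I tipped the box to its stop by the rod, brought it back upright, and shut the lid at the end.
- **Bars:** The box held blue, brown and green, with no white. I placed blue in two dots, then green in three, then brown in four, and left the one-dot pocket empty.
- **Last checks:** The wrist camera put each bar about 2 mm or less from my pocket positions, with tops at 28 mm, so they lie flat on the floors. The lid bar was at about 67 mm height and the rod at about 53 mm, which means the lid is shut and the box upright. The vase, bowl and brush look unmoved, and the gripper is clear of everything.
- **Disagreements:** The scene and side networks differed from the wrist camera by a few mm, within their stated accuracy. After brown was placed, the brown network missed the bar in the first wrist picture. The picture itself and the later wrist, scene and side readings showed brown in place.

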